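# Turn the serving boards blue side up on the serving rest

## Task

Draw the red-knobbed stop pin out of its bore at the end of the brown rest and hang it in the parking notch beside it, knob on the bracket. Then slide each serving board off that open end until you can get a finger under it, turn it over, and lay it on the white serving rest with its blue face showing, flat on the slope with a short edge down on the ledge, side by side and none on top of another or beyond the ends. Leave the white ramekin and the pepper mill alone.

Things in the scene. Friction and masses are not known exactly. Their poses are not given: they have to be found in the camera images.
- store_rest: Brown wooden sloping rest on the left, fixed; the boards start on it. Origin under its middle at worktop level, x away from the robot, y along the ledge to the left, z up. Its slope, 330 mm long (y) and 115 mm up the slope, is a flat face at 45 degrees that looks toward +x and up. It reaches 5 mm above the boards (top at z = 121 mm), so no finger gets behind a board lying on it.
- store_ledge (a point): Middle of the store rest's ledge corner, where slope and ledge meet, at x = 40, y = 0, z = 40 mm of the store rest. From here the slope climbs 45 degrees toward -x of the rest. The ledge stands 12 mm out from the slope. A board lies with a 95 mm edge on the ledge, its centre 39 mm toward -x, 39 mm up (plus 3 mm in each of +x and +z for half its thickness).
- store_exit (a point): Right end (-y) of the store rest's ledge corner, at x = 40, y = -165, z = 40 mm of the rest: slope and ledge end here, the way out for the boards. Only the stop pin bars it, 16 mm beyond. The steel block with the pin's bore there is just 30 mm high, so an overhanging board passes over it. The left end is open too.
- serving_rest: White sloping rest on the right, empty at the start, loose, 1.8 kg. Origin under its middle at worktop level, x away from the robot, y along the ledge to the left, z up. Its slope, at 45 degrees like the other's, is 325 mm long (y from -162 to +162 mm) but only 66 mm up the slope: the upper 44 mm of a board stands free, back and front. Room for three boards side by side.
- serving_ledge (a point): Middle of the serving rest's ledge corner, at x = 40, y = 0, z = 40 mm of that rest. From here the slope climbs 45 degrees toward -x of the rest and looks toward +x and up; the ledge stands 12 mm out from it. A board lying on it has its centre at x = 4, z = 82 mm of the rest, anywhere along y within 115 mm of the middle.
- stop_pin: Steel pin, shank 12 mm in diameter and 85 mm long, with a red knob on top 26 mm in diameter and 40 mm high, 100 g. Origin on its axis at the underside of the knob, z up along the pin. At the start it stands upright in its 15 mm bore (30 mm deep) beyond the right end of the store rest, at x = 30, y = -181 mm of the rest, foot on the worktop, origin 85 mm above the worktop.
- pin_notch (a point): Parking notch: 16 mm wide slot in a level steel bracket 12 mm thick, top face at z = 100 mm, 65 mm beyond the bore along the store rest's x. The slot opens to the store rest's -y (right); closed end 9 mm to the +y side of this point, mouth 20 mm to the -y side. The pin's axis belongs at this point (on the top face), the underside of its knob resting on the bracket.
- board_1: Thin reversible serving board, 95 x 110 x 8 mm, 100 g: one face bare pale wood, the other glazed blue. Origin at its centre; x along its 95 mm edge (along the ledge), y along its 110 mm edge (up or down the slope), z out of the BLUE face. At the start it lies on the store rest with the wooden face showing, in a row. May be absent.
- board_2: Thin reversible serving board, 95 x 110 x 8 mm, 100 g: one face bare pale wood, the other glazed blue. Origin at its centre; x along its 95 mm edge (along the ledge), y along its 110 mm edge (up or down the slope), z out of the BLUE face. At the start it lies on the store rest with the wooden face showing, in a row. May be absent.
- board_3: Thin reversible serving board, 95 x 110 x 8 mm, 100 g: one face bare pale wood, the other glazed blue. Origin at its centre; x along its 95 mm edge (along the ledge), y along its 110 mm edge (up or down the slope), z out of the BLUE face. At the start it lies on the store rest with the wooden face showing, in a row. May be absent.
- ramekin_1: Small white ramekin, 74 mm across, 38 mm high, standing on the worktop; bystander. Origin at the centre of its underside.
- pepper_mill: Dark wooden pepper mill, 58 x 170 mm high, standing on the worktop; bystander. Origin at the centre of its underside.

How it is judged (in metres and radians):
On the way:
1. the stop pin hangs upright in the parking notch (horizontal distance between stop_pin and pin_notch below 0.008 m and z of stop_pin in the frame of store_rest between 0.096 and 0.106 m and angle between stop_pin's own z axis and vertical below 0.17 rad), for 0.2 s.
At the end, for the whole second after the job is handed in: Pin hanging in the notch (axis within 8 mm, upright within 10 degrees, knob on the bracket); every board present at rest on the serving rest, blue face out, centre within 10 mm across, 5 mm in height and 122 mm along of the rest's middle place, flat and square within 7 degrees (all of step 1 and x of board_1 in the frame of serving_rest between -0.006 and 0.014 m and y of board_1 in the frame of serving_rest between -0.122 and 0.122 m and z of board_1 in the frame of serving_rest between 0.0767 and 0.0867 m and angle between board_1's own z axis and vertical between 0.66 and 0.91 rad and angle between the x axis of each of board_1, board_2, board_3 and the y axis of serving_rest, either way round below 0.14 rad and linear speed of each of board_1, board_2, board_3 below 0.02 m/s and x of board_2 in the frame of serving_rest between -0.006 and 0.014 m and y of board_2 in the frame of serving_rest between -0.122 and 0.122 m and z of board_2 in the frame of serving_rest between 0.0767 and 0.0867 m and angle between board_2's own z axis and vertical between 0.66 and 0.91 rad and x of board_3 in the frame of serving_rest between -0.006 and 0.014 m and y of board_3 in the frame of serving_rest between -0.122 and 0.122 m and z of board_3 in the frame of serving_rest between 0.0767 and 0.0867 m and angle between board_3's own z axis and vertical between 0.66 and 0.91 rad); the robot touches nothing.
It fails at once if ramekin moved more than 5 cm or tipped over (distance of ramekin_1 from where it was at the start of the episode above 0.05 m or angle between ramekin_1's own z axis and vertical above 0.5 rad).
It fails at once if pepper mill moved more than 5 cm or tipped over (distance of pepper_mill from where it was at the start of the episode above 0.05 m or angle between pepper_mill's own z axis and vertical above 0.5 rad).
Of board_1, board_2, board_3 only 2 to 3 are there at a start; the rules pass over those that are not, and their reading is None.
At some moment in a run one of serving_rest may be knocked a few centimetres aside while the robot is not near it.
It also fails if it takes over 210 s, if anything falls off the work surface, if the arm or the gripper's body presses on something with over 40 N, if the wrist force passes 120 N, or if a joint passes its speed limit or range.

## Robot

A 7-joint arm with a two-finger parallel gripper is mounted at the origin on a cart in front of the work surface, level with it; the furniture and walls round the work are solid. World frame = base frame: x ahead of the robot, y to its left, z up, the work surface at z = 0. Lengths are in m, angles in degrees, forces in N, time in s.
With the tool pointing down it reaches from about 0.4 to 0.85 m from the base axis. Payload 10.4 kg.
Tool frame: the origin (TCP) lies where the fingers leave the gripper's body, on its centre line; the fingertips stand 70 mm ahead of it and the grasp point (between the pads) lies 51 mm ahead of it (grip_depth is the distance from the TCP to the grasp point, in m); z points along the fingers, y is the line along which they close (so a half turn about z gives the same grasp; the last joint's range is limited). The gripper opens to 87 mm and grips with 3 to 60 N. Pads are 19 mm wide; open, the fingers measure 117 mm over their backs; the gripper's body (75 mm by 190 mm) begins 51 mm behind the grasp point.
Start: joints at [72.158, 19.034, -3.707, 83.658, 1.238, 77.344, -5.071], TCP at [0.178, -0.599, 0.292] pointing down, gripper open.
Joint ranges: [-148.97, 148.97], [-28.65, 121.19], [-84.17, 76.75], [9.2, 138.47], [-72.65, 252.65], [3.7, 117.97], [-149.18, 149.18]. Speed limits (degrees/s): [127.2, 127.2, 159.86, 159.86, 180, 180, 180].

## Interface

Orientations are given as a 3x3 rotation matrix whose columns are the frame's x, y, z axes.
In Python, from rig import * gives the robot as it stands.
- The arm moves only by the shell command python3 -m handwheel 'ROWS' [OPENING] [FORCE]. ROWS is rows parted by semicolons, their numbers by spaces, 1 to 10 of them, each of 6 numbers: dx, dy, dz in m, then a rotation vector rx, ry, rz in degrees; each row shifts and turns the commanded pose from where the row before left it, along the tool's axes as they then stand; what a row does not reach is not made up. A row lasts 1/12 s, in which the tool goes at most 0.0417 m and 7.16 degrees, less where a joint would pass 70% of its speed; a pose out of reach is approached as far as the arm can. OPENING is the opening from 0.0 (shut) to 1.0 (fully open), set as the command begins (- or left out keeps the last). The fingers move at their own pace and stop on an object; FORCE is the grip in N (left out, the last holds). Time passes only in rows, so rows that do not move let the fingers close. It prints the time, the measured TCP pose, the force, the opening and the grip force at its end.
- observe(): the state, without advancing time (a new reading comes with each control period).
- read_camera(name): name is "scene" or "top" or "wrist"; returns a dict with "image" (420x560x3 uint8, blue, green, red), "camera_matrix" (3x3 intrinsics, pixels), "k1" (the pictures are not rectified: a ray, as slopes to the right and down, at radius r is drawn at 1 + k1 r^2 times it, then the intrinsics apply), "rvec" (rotation vector, rad) and "tvec" (3), from world to camera coordinates, as OpenCV has them. Camera axes: x right, y down, z forward; pixel columns grow to the right and rows downward; lengths in m; the calibration is good to about 2 mm. A picture is of the moment at which its call begins. There is no depth.
- finish_job(): hands the job in; it is judged then, once.
The state is a dict: "t": time; "joint_pos": joint angles; "qd": joint speeds; "joint_torque": joint torques, N m; "tcp_pos": TCP position; "eef_rot": TCP orientation; "ft_force": force on the tool from outside, world axes, zero at the start; "wrist_torque": the same for the moment, N m; "finger_gap": opening from 0.0 (shut) to 1.0 (fully open); "grasp_force": force on a finger pad.
Only numpy, scipy, OpenCV 4.12 (cv2) and the standard library are available. Lean on these libraries where they do the work, as an engineer would, in place of code of your own. Each camera call takes 0.05 s, during which the arm holds its last target. There are 200 camera calls.

## Working session

There is one attempt and no reset: what is moved stays moved. The work goes in short steps, Python scripts to look and compute and a shell command to move; the robot and the scene stay as the last step left them, time stands still between calls to the robot, and variables do not carry over. Pictures are saved under pics/ and viewed, at most 14 in all, crops included, and the job is handed in when it is done.

```bash
ls; mkdir -p pics; python3 - <<'E'
from rig import *
import cv2,numpy as np
o=observe(); print(o)
for n in ("scene","top","wrist"):
    c=read_camera(n); cv2.imwrite(f"pics/{n}0.png",c["image"]); np.savez(f"pics/{n}0.npz",**c)
    R=cv2.Rodrigues(np.array(c["rvec"]))[0]; print(n,c["k1"],np.array(c["camera_matrix"]).tolist(),-R.T@np.array(c["tvec"]).ravel(), R[2])
E
```

```text
pics
{'t': 0.0, 'joint_pos': array([72.15793199, 19.07161357, -3.70587936, 83.70608195,  1.23980165,
       77.3431351 , -5.07191474]), 'qd': array([ 0.01909808,  0.08288294, -0.04058615,  0.02616952,  0.02045579,
       -0.02956815, -0.05461802]), 'joint_torque': array([-2.94616857e-04, -6.23245311e+01,  2.43561954e-02, -3.89894772e+01,
       -6.13665814e-02,  3.97596066e-02,  1.10576293e-04]), 'tcp_pos': array([ 0.17789826, -0.59884647,  0.29145713]), 'eef_rot': array([[ 9.58588660e-01,  2.84793826e-01, -5.06538069e-04],
       [ 2.84794255e-01, -9.58587760e-01,  1.31872433e-03],
       [-1.09996644e-04, -1.40837333e-03, -9.99999002e-01]]), 'ft_force': array([0.38131554, 1.03141218, 0.25519055]), 'wrist_torque': array([-0.01295319, -0.00472424,  0.01941965]), 'grasp_force': 0.0, 'finger_gap': 1.0000112098906802}
scene -0.03926714184870805 [[432.73418541168365, 0.0, 279.7221636495727], [0.0, 432.73418541168365, 204.53910948018722], [0.0, 0.0, 1.0]] [0.11443567 0.59330718 0.6402999 ] [ 0.43084828 -0.68477164 -0.58775637]
top -0.11869023180786784 [[489.012564650034, 0.0, 278.95280241983284], [0.0, 489.012564650034, 202.0508120606631], [0.0, 0.0, 1.0]] [ 0.23507904 -0.17587353  1.27778845] [ 0.25548697  0.10293875 -0.96131682]
wrist -0.06428365231387435 [[305.4353333648886, 0.0, 277.1046962865971], [0.0, 305.4353333648886, 208.19967091391058], [0.0, 0.0, 1.0]] [ 0.24534327 -0.57942602  0.38373575] [-0.24732263 -0.0720933  -0.96624742]
```

View pics/top0.png

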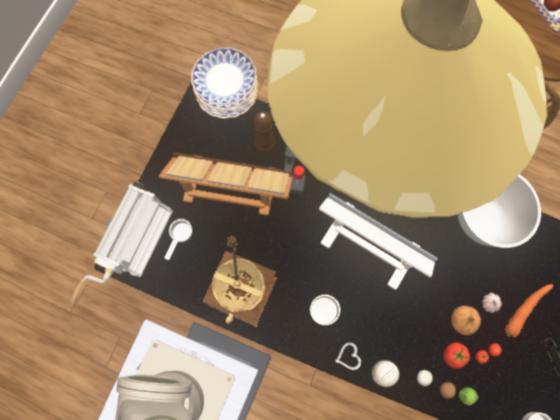

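View pics/scene0.png

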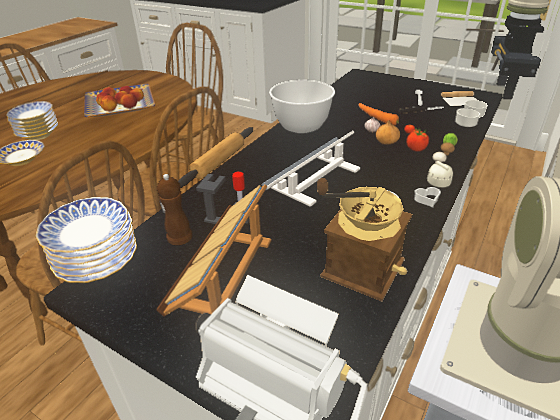

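```bash
cat > h.py <<'E'
import cv2,numpy as np
def load(f):
    d=np.load(f); return {k:d[k] for k in d}
def ray(c,uv):
    K=c["camera_matrix"]; R=cv2.Rodrigues(np.array(c["rvec"],float))[0]
    p=cv2.undistortPoints(np.array([[uv]],float),np.array(K,float),np.array([float(c["k1"]),0,0,0]),None,None)[0,0] if False else None
    d=(np.array(uv,float)-[K[0][2],K[1][2]])/K[0][0]; s=d.copy()
    for _ in range(30): s=d/(1+float(c["k1"])*(s@s))
    v=R.T@np.array([s[0],s[1],1.]); return -R.T@np.array(c["tvec"]).ravel(), v/np.linalg.norm(v)
def onz(c,uv,z):
    o,v=ray(c,uv); return o+v*(z-o[2])/v[2]
def tri(c1,u1,c2,u2):
    o,v=ray(c1,u1);p,w=ray(c2,u2)
    t=np.linalg.lstsq(np.c_[v,-w],p-o,rcond=None)[0]
    a=o+t[0]*v;b=p+t[1]*w; return (a+b)/2,np.linalg.norm(a-b)
def proj(c,P):
    R=cv2.Rodrigues(np.array(c["rvec"],float))[0]; q=R@np.array(P,float)+np.array(c["tvec"]).ravel()
    s=q[:2]/q[2]; s=s*(1+float(c["k1"])*(s@s)); K=c["camera_matrix"]
    return s*K[0][0]+[K[0][2],K[1][2]]
E
python3 - <<'E'
from h import *
t=load("pics/top0.npz");s=load("pics/scene0.npz")
def red(c,box):
    h=cv2.cvtColor(c["image"],cv2.COLOR_BGR2HSV); m=((h[...,0]<6)|(h[...,0]>174))&(h[...,1]>170)&(h[...,2]>80)
    u0,v0,u1,v1=box; k=np.zeros_like(m);k[v0:v1,u0:u1]=1;v,u=np.where(m&k); return (u.mean(),v.mean()),len(u),(u.min(),u.max(),v.min(),v.max())
a=red(t,(270,150,320,200));b=red(s,(220,160,260,220));print(a,b,tri(t,a[0],s,b[0]))
for nm,uv in dict(pm=(262,118),ram=(325,310)).items(): print(nm,onz(t,uv,0.17 if nm=='pm' else .038))
i=cv2.resize(t["image"][110:260,150:300],None,fx=4,fy=4,interpolation=cv2.INTER_CUBIC)
j=cv2.resize(t["image"][180:300,300:450],None,fx=4,fy=4,interpolation=cv2.INTER_CUBIC)
cv2.imwrite("pics/a.png",i);cv2.imwrite("pics/b.png",j)
k=cv2.resize(s["image"][110:320,150:370],None,fx=2.7,fy=2.7,interpolation=cv2.INTER_CUBIC);cv2.imwrite("pics/c.png",k)
E
```

```text
((np.float64(298.4166666666667), np.float64(170.96875)), 96, (np.int64(294), np.int64(303), np.int64(166), np.int64(177))) ((np.float64(238.05853658536586), np.float64(180.69756097560975)), 205, (np.int64(232), np.int64(244), np.int64(171), np.int64(190))) (array([ 0.64081739, -0.0642694 ,  0.10394607]), np.float64(0.0029354264427380043))
pm [0.71320561 0.06647802 0.17      ]
ram [ 0.35141521 -0.25846567  0.038     ]
```

View pics/a.png

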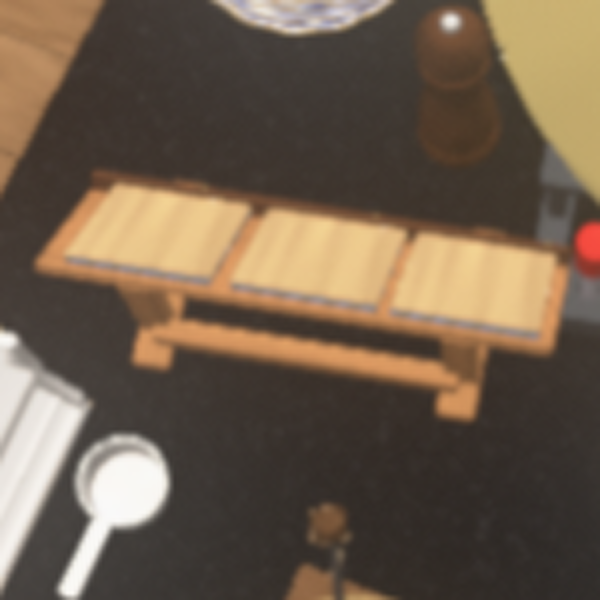

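View pics/b.png

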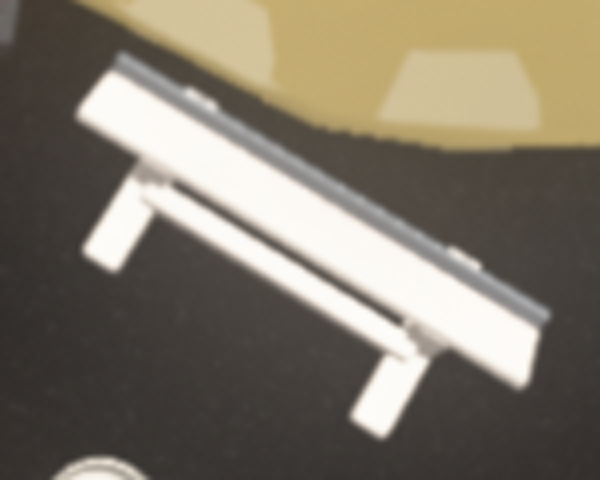

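View pics/c.png

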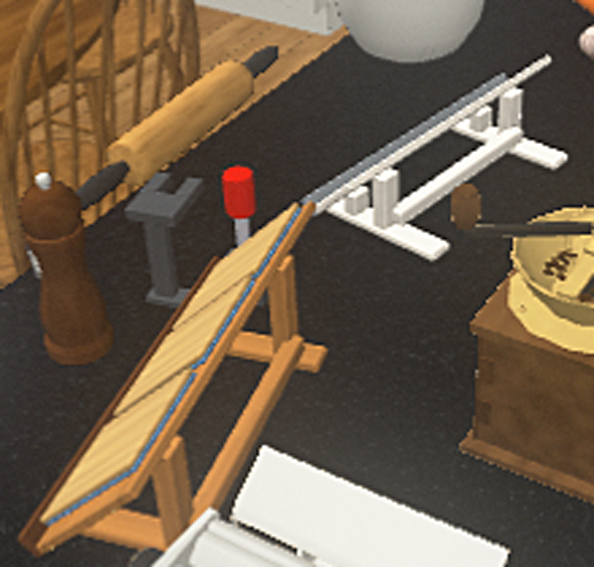

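```bash
cat >> h.py <<'E'
def rest(c,pl,pr,ztop,xtop,off=0):
    """pose from left and right ends of the slope's top edge"""
    L=onz(c,pl,ztop);R=onz(c,pr,ztop); y=(L-R)/np.linalg.norm(L-R); x=np.array([y[1],-y[0],0])
    m=(L+R)/2; o=m-x*xtop; o[2]=0; return o,x,y,np.linalg.norm(L-R)
E
python3 - <<'E'
from h import *
t=load("pics/top0.npz");s=load("pics/scene0.npz")
A=lambda u,v:(150+u/4-.4,110+v/4-.4); B=lambda u,v:(300+u/4-.4,180+v/4-.4); C=lambda u,v:(150+u/2.7-.3,110+v/2.7-.3)
o,x,y,l=rest(t,A(37,267),A(555,352),.121,-.041); print("store",o,x,y,l,np.degrees(np.arctan2(x[1],x[0])))
print("pin pred",o+.03*x-.181*y,"notch",o+.095*x-.181*y+[0,0,.1])
print("top R corner tri",tri(t,A(555,352),s,C(308,205)),tri(t,A(37,267),s,C(35,545)))
n=o+.095*x-.181*y+[0,0,.1]; print("notch px scene crop",(proj(s,n)-[150,110])*2.7, "mouth",(proj(s,n-.02*y)-[150,110])*2.7)
for q in [(66,262),(212,282),(250,208),(115,184),(232,288),(378,308),(405,232),(270,212),(392,316),(538,336),(555,252),(422,236)]:
    # boards' top face plane: slope plane +8mm
    c0,v=ray(t,A(*q)); nn=(x+[0,0,1])/2**.5; p0=o+.04*x+[0,0,.04]+nn*.008
    P=c0+v*((p0-c0)@nn)/(v@nn); d=P-o; print(q,np.round([d@x,d@y,d[2]],4))
o,x,y,l=rest(t,B(78,118),B(525,388),.0867,-.0067); print("serv",o,x,y,l,np.degrees(np.arctan2(x[1],x[0])))
E
```

```text
store [0.5639913 0.1010568 0.       ] [0.97305967 0.23055343 0.        ] [-0.23055343  0.97305967  0.        ] 0.3298484583147937 13.329656438375851
pin pred [ 0.63491326 -0.06815039  0.        ] notch [ 0.69816214 -0.05316442  0.1       ]
top R corner tri (array([ 0.56731709, -0.06694603,  0.11113354]), np.float64(0.0050134951811884225)) (array([0.51759224, 0.28443402, 0.07325001]), np.float64(0.04810324944344305))
notch px scene crop [175.26042205 182.80844968] mouth [184.83379972 171.0341294 ]
(66, 262) [-0.0369  0.1454  0.1282]
(212, 282) [-0.0333  0.0528  0.1246]
(250, 208) [0.0467 0.0558 0.0446]
(115, 184) [0.0494 0.1508 0.0419]
(232, 288) [-0.0358  0.0392  0.1271]
(378, 308) [-0.0323 -0.0523  0.1236]
(405, 232) [ 0.0477 -0.0503  0.0436]
(270, 212) [0.0459 0.0417 0.0454]
(392, 316) [-0.0375 -0.0624  0.1288]
(538, 336) [-0.0339 -0.153   0.1252]
(555, 252) [ 0.0524 -0.1515  0.039 ]
(422, 236) [ 0.0464 -0.0622  0.0449]
serv [ 0.55494838 -0.30935695  0.        ] [ 0.98697013 -0.16090361  0.        ] [0.16090361 0.98697013 0.        ] 0.3229937393553589 -9.259348806940304
```

```bash
cat >> h.py <<'E'
def go(p,R=None,pt=0.0):
    """print tool-frame shift and rotvec from now to target; pt = distance ahead of TCP of the point p"""
    from rig import observe
    from scipy.spatial.transform import Rotation as Ro
    o=observe(); A=np.array(o["eef_rot"]); R=A if R is None else R; tgt=np.array(p)-R[:,2]*pt
    rv=np.degrees(Ro.from_matrix(A.T@R).as_rotvec())
    print("t%.1f"%o["t"],"tcp",np.round(o["tcp_pos"],4),"shift",np.round(A.T@(tgt-o["tcp_pos"]),4),"shift in new frame",np.round(R.T@(tgt-o["tcp_pos"]),4),"rot",np.round(rv,2),"q",np.round(o["joint_pos"],1))
def shot(name,f):
    from rig import read_camera
    c=read_camera(name); np.savez(f"pics/{f}.npz",**c); cv2.imwrite(f"pics/{f}.png",c["image"]); return c
E
H="python3 -m handwheel"
R1=".0296 -.019 0 0 0 0"
$H "$(echo)0.0296 -.019 0 0 0 0;.0296 -.019 0 0 0 0;.0296 -.019 0 0 0 0;.0296 -.019 0 0 0 0;.0296 -.019 0 0 0 0;.0296 -.019 0 0 0 0;.0296 -.019 0 0 0 0;.0296 -.019 0 0 0 0;.0296 -.019 0 0 0 0;.0296 -.019 0 0 0 0"
python3 -m handwheel ".0296 -.019 0 0 0 0;.0296 -.019 0 0 0 0;.0296 -.019 0 0 0 0;.0296 -.019 0 0 0 0;.0296 -.019 0 0 0 0;.0296 -.019 0 0 0 0;.0296 -.019 0 0 0 0;.0296 -.019 0 0 0 0;.0296 -.019 0 0 0 0"
python3 -m handwheel "0 0 0 0 0 -6.7;0 0 0 0 0 -6.7;0 0 0 0 0 -6.7;0 0 0 0 0 -6.7;0 0 0 0 0 -6.7;0 0 0 0 0 -6.7;0 0 0 0 0 -6.7"
python3 -m handwheel "0 0 0 0 0 -6.7;0 0 0 0 0 -6.7;0 0 0 0 0 -6.7;0 0 0 0 0 -6.7;0 0 0 0 0 -6.7;0 0 0 0 0 -6.7;0 0 0 0 0 0"
python3 - <<'E'
from h import *
c=shot("wrist","w1"); t=shot("top","t1")
xr=np.array([.97306,.23055,0]); yr=np.array([-.23055,.97306,0])
go([.6379,-.066,.11],np.c_[yr,xr,[0,0,-1]],.051)
h=cv2.cvtColor(c["image"],cv2.COLOR_BGR2HSV); m=((h[...,0]<6)|(h[...,0]>174))&(h[...,1]>170)&(h[...,2]>80)
v,u=np.where(m); print(u.mean(),v.mean(),len(u),u.min(),u.max(),v.min(),v.max(), onz(c,(u.mean(),v.mean()),.12))
print("mill knob",onz(t,(232,241),.2),"mill side",onz(t,(240,315),0.1))
E
```

```text
t: 0.98
tcp_pos: [0.4084, -0.3312, 0.2922]
eef_rot: [[0.959, 0.285, -0.0], [0.285, -0.959, -0.0], [-0.0, 0.0, -1.0]]
ft_force: [0.9, -0.3, 0.2]
finger_gap: 0.997
grasp_force: 0.0
t: 1.73
tcp_pos: [0.6151, -0.0916, 0.292]
eef_rot: [[0.959, 0.284, -0.0], [0.284, -0.959, -0.0], [-0.0, -0.0, -1.0]]
ft_force: [0.5, -0.6, -0.3]
finger_gap: 0.996
grasp_force: 0.0
t: 2.32
tcp_pos: [0.6142, -0.093, 0.2919]
eef_rot: [[0.442, 0.897, -0.001], [0.897, -0.442, -0.0], [-0.0, -0.001, -1.0]]
ft_force: [0.0, 0.2, 0.2]
finger_gap: 1.0
grasp_force: 0.0
t: 2.9
tcp_pos: [0.6142, -0.0931, 0.2918]
eef_rot: [[-0.241, 0.97, -0.001], [0.97, 0.241, 0.0], [0.0, -0.001, -1.0]]
ft_force: [0.5, 0.1, -0.4]
finger_gap: 0.999
grasp_force: 0.0
t3.0 tcp [ 0.6142 -0.093   0.292 ] shift [0.0208 0.0293 0.131 ] shift in new frame [0.0209 0.0293 0.131 ] rot [-0.02 -0.02  0.08] q [ 35.8  23.8 -41.7  82.6  15.8  79.6   7.1]
310.2396373056995 182.07901554404145 772 296 326 166 198 [ 0.63659337 -0.06367269  0.12      ]
mill knob [0.39650808 0.00098865 0.2       ] mill side [ 0.25619742 -0.07349398  0.1       ]
```

View pics/w1.png

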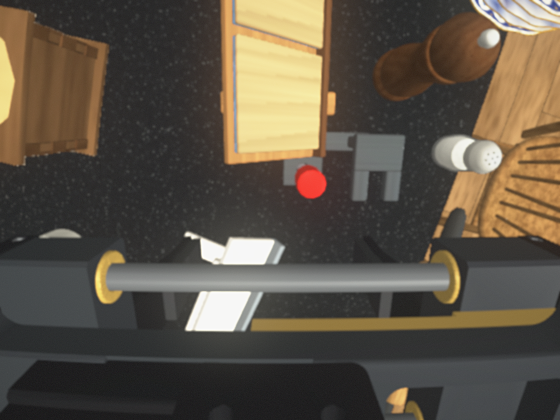

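```bash
python3 -m handwheel ".014 .012 .02 0 0 0;.014 .012 .03 0 0 0;0 0 .02 0 0 0;0 0 0 0 0 0"
python3 - <<'E'
from h import *
w=load("pics/w1.npz")
xr=np.array([.97306,.23055,0]); yr=np.array([-.23055,.97306,0])
n=onz(w,(377,170),.1); print("closed end",n,"notch",n-.009*yr,"mouth",onz(w,(377,201),.1), onz(w,(377,135),.1))
for p,z in(((226,163),.121),((322,157),.04)): print(onz(w,p,z))
c=shot("wrist","w2")
h=cv2.cvtColor(c["image"],cv2.COLOR_BGR2HSV); m=((h[...,0]<6)|(h[...,0]>174))&(h[...,1]>170)&(h[...,2]>80)
k,l,st,ce=cv2.connectedComponentsWithStats(m.astype(np.uint8)); i=1+st[1:,4].argmax(); print(st[i],ce[i],onz(c,ce[i],.115))
go([.637,-.064,.11],np.c_[yr,xr,[0,0,-1]],.051)
E
```

```text
t: 3.33
tcp_pos: [0.6293, -0.059, 0.2177]
eef_rot: [[-0.234, 0.972, -0.007], [0.972, 0.234, 0.001], [0.002, -0.006, -1.0]]
ft_force: [-0.6, -0.5, -1.5]
finger_gap: 1.004
grasp_force: 0.0
closed end [ 0.69747703 -0.04020616  0.1       ] notch [ 0.69955198 -0.0489637   0.1       ] mouth [ 0.70706053 -0.06866837  0.1       ] [ 0.68733917 -0.00962033  0.1       ]
[ 0.56170295 -0.064926    0.121     ]
[ 0.65373086 -0.04466615  0.04      ]
[ 269  217   39   47 1484] [287.44137466 241.59299191] [ 0.63671638 -0.06273249  0.115     ]
t3.4 tcp [ 0.63   -0.06    0.2203] shift [-0.0056  0.006   0.0593] shift in new frame [-0.0055  0.0058  0.0593] rot [-0.22 -0.06  0.19] q [ 31.7  28.3 -41.   85.8  18.9  73.2   2.1]
```

View pics/w2.png

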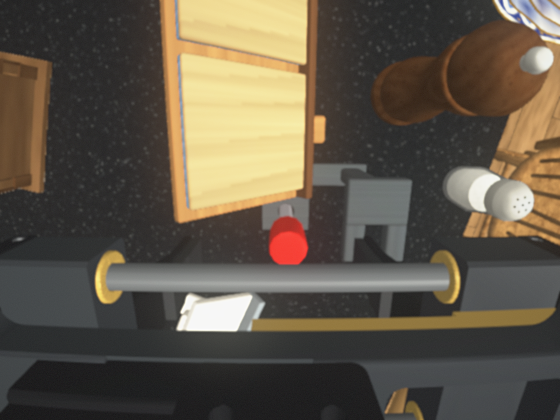

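```bash
python3 -m handwheel "-.004 .006 0 0 0 0;0 0 0 0 0 0;0 0 0 0 0 0;0 0 0 0 0 0" 0.5 30
python3 -m handwheel "0 0 .02 0 0 0;0 0 .02 0 0 0;0 0 .017 0 0 0;0 0 0 0 0 0;0 0 0 0 0 0"
python3 -m handwheel "0 0 0 0 0 0;0 0 0 0 0 0;0 0 0 0 0 0;0 0 0 0 0 0;0 0 0 0 0 0;0 0 0 0 0 0" 0.0 40
python3 - <<'E'
from h import *
xr=np.array([.97306,.23055,0]); yr=np.array([-.23055,.97306,0])
go([.637,-.064,.112],np.c_[yr,xr,[0,0,-1]],.051)
E
```

```text
t: 3.72
tcp_pos: [0.6383, -0.0629, 0.2235]
eef_rot: [[-0.235, 0.972, 0.002], [0.972, 0.235, -0.0], [-0.001, 0.002, -1.0]]
ft_force: [-0.4, 0.5, 0.2]
finger_gap: 0.785
grasp_force: 0.0
t: 4.13
tcp_pos: [0.6376, -0.0627, 0.1654]
eef_rot: [[-0.236, 0.972, -0.001], [0.972, 0.236, 0.0], [0.0, -0.001, -1.0]]
ft_force: [-0.5, 0.6, 0.4]
finger_gap: 0.512
grasp_force: 0.0
t: 4.63
tcp_pos: [0.6382, -0.0626, 0.1662]
eef_rot: [[-0.236, 0.972, 0.001], [0.972, 0.236, -0.0], [-0.001, 0.001, -1.0]]
ft_force: [-1.1, -0.1, 5.9]
finger_gap: 0.285
grasp_force: 40.0
t4.6 tcp [ 0.6382 -0.0626  0.1662] shift [-0.0011 -0.0015  0.0032] shift in new frame [-0.0011 -0.0015  0.0032] rot [0.06 0.04 0.31] q [ 30.8  31.9 -39.7  87.8  21.4  68.    0.9]
```

```bash
python3 -m handwheel "0 0 -.014 0 0 0;0 0 -.014 0 0 0;0 0 -.014 0 0 0;-.015 0 0 0 0 0;-.015 0 0 0 0 0;-.015 0 0 0 0 0;0 0 0 0 0 0"
python3 -m handwheel "0 .0217 0 0 0 0;0 .0217 0 0 0 0;0 .0217 0 0 0 0;0 0 .0095 0 0 0;0 0 .0095 0 0 0;0 0 0 0 0 0;0 0 0 0 0 0"
python3 - <<'E'
from h import *
c=shot("wrist","w3")
xr=np.array([.97306,.23055,0]); yr=np.array([-.23055,.97306,0]);R=np.c_[yr,xr,[0,0,-1]]
go(np.array([.6382,-.0626,.189])+.065*xr,R)
E
```

```text
t: 5.22
tcp_pos: [0.6485, -0.1124, 0.2063]
eef_rot: [[-0.23, 0.973, -0.001], [0.973, 0.23, -0.003], [-0.002, -0.002, -1.0]]
ft_force: [-0.6, -0.2, -2.2]
finger_gap: 0.286
grasp_force: 39.9
t: 5.8
tcp_pos: [0.7106, -0.0919, 0.1869]
eef_rot: [[-0.235, 0.972, -0.003], [0.972, 0.235, -0.0], [0.0, -0.003, -1.0]]
ft_force: [0.6, 0.2, -1.4]
finger_gap: 0.29
grasp_force: 39.9
t5.8 tcp [ 0.711  -0.0918  0.1879] shift [ 0.0452  0.0011 -0.0011] shift in new frame [ 0.0452  0.0009 -0.0011] rot [-0.07  0.01  0.27] q [ 27.3  39.4 -37.5  73.   23.6  75.2   3.8]
```

View pics/w3.png

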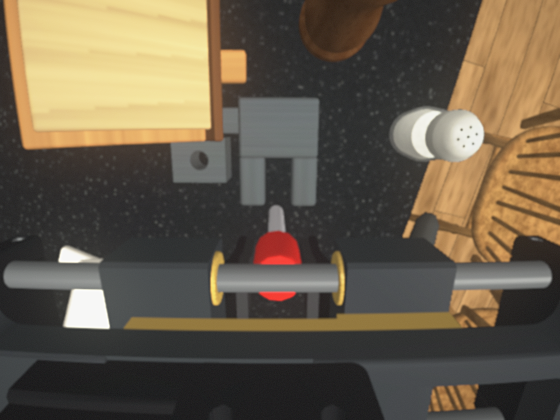

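```bash
python3 - <<'E'
from h import *
c=load("pics/w3.npz")
xr=np.array([.97306,.23055,0]); yr=np.array([-.23055,.97306,0])
b=onz(c,(199,160),.03);n=onz(c,(278.5,157),.1)-.009*yr;print("bore",b,"notch",n,"via bore",b+.065*xr,"pred pin now",b+.065*xr-.045*yr)
# shank pixels below knob
print(proj(c,[.711,-.0918,.108]),proj(c,[.711,-.0918,.09]),proj(c,[.711,-.0918,.025]))
E
python3 -m handwheel ".015 .0007 0 0 0 0;.015 0 0 0 0 0;.0155 0 0 0 0 0;0 0 0 0 0 0;0 0 0 0 0 0"
python3 - <<'E'
from h import *
c=shot("wrist","w4")
xr=np.array([.97306,.23055,0]); yr=np.array([-.23055,.97306,0]);R=np.c_[yr,xr,[0,0,-1]]
go(np.array([.6382,-.0626,.189])+.065*xr,R)
from rig import observe;print(observe()["ft_force"])
E
```

```text
bore [ 0.63792785 -0.06415064  0.03      ] notch [ 0.70074112 -0.04910466  0.1       ] via bore [ 0.70117675 -0.04916489  0.03      ] pred pin now [ 0.7115515  -0.09295259  0.03      ]
[278.26578256 247.15289085] [278.23088266 236.74247455] [278.14237839 210.54619809]
t: 6.27
tcp_pos: [0.7014, -0.0447, 0.1888]
eef_rot: [[-0.238, 0.971, 0.001], [0.971, 0.238, -0.0], [-0.0, 0.001, -1.0]]
ft_force: [0.0, -0.9, -1.5]
finger_gap: 0.284
grasp_force: 40.0
t6.3 tcp [ 0.7016 -0.0458  0.1887] shift [-0.0017 -0.0006 -0.0003] shift in new frame [-0.0017 -0.0005 -0.0003] rot [0.02 0.01 0.38] q [ 24.9  37.9 -38.4  75.7  23.3  74.3  -0. ]
[ 0.44281688 -0.78628231 -0.95087014]
```

```bash
python3 -m handwheel "-.003 0 0 0 0 0;0 0 .004 0 0 0;0 0 .003 0 0 0;0 0 0 0 0 0;0 0 0 0 0 0"
python3 -m handwheel "0 0 0 0 0 0;0 0 0 0 0 0;0 0 0 0 0 0" 0.5
python3 -m handwheel "0 0 -.02 0 0 0;0 0 -.03 0 0 0;0 0 -.035 0 0 0;0 0 -.035 0 0 0;-.03 0 0 0 0 0;-.03 0 0 0 0 0;0 0 0 0 0 0"
python3 - <<'E'
from h import *
c=shot("wrist","w5")
h=cv2.cvtColor(c["image"],cv2.COLOR_BGR2HSV); m=((h[...,0]<6)|(h[...,0]>174))&(h[...,1]>170)&(h[...,2]>80)
k,l,st,ce=cv2.connectedComponentsWithStats(m.astype(np.uint8)); i=1+st[1:,4].argmax(); print(st[i],ce[i],onz(c,ce[i],.132))
E
```

```text
t: 6.73
tcp_pos: [0.7026, -0.0504, 0.1815]
eef_rot: [[-0.235, 0.972, 0.001], [0.972, 0.235, -0.001], [-0.001, 0.0, -1.0]]
ft_force: [-0.2, -2.0, 4.4]
finger_gap: 0.292
grasp_force: 40.0
t: 6.98
tcp_pos: [0.7022, -0.0492, 0.1808]
eef_rot: [[-0.236, 0.972, -0.0], [0.972, 0.236, 0.0], [0.001, -0.0, -1.0]]
ft_force: [-0.5, -0.3, -0.6]
finger_gap: 0.429
grasp_force: 0.0
t: 7.57
tcp_pos: [0.7171, -0.1152, 0.301]
eef_rot: [[-0.229, 0.973, 0.0], [0.973, 0.229, -0.004], [-0.004, -0.0, -1.0]]
ft_force: [0.6, -2.3, -1.4]
finger_gap: 0.499
grasp_force: 0.0
[264 120  30  32 738] [277.88075881 135.3102981 ] [ 0.70329551 -0.05419088  0.132     ]
```

View pics/w5.png

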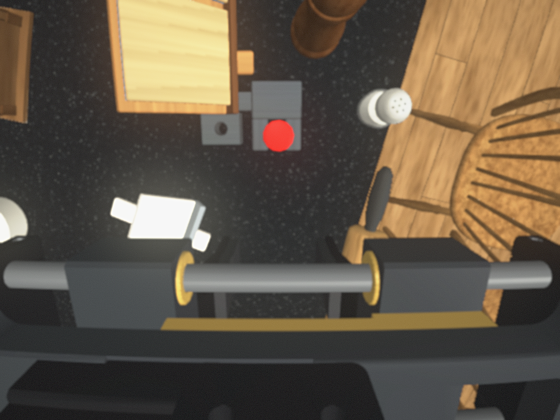

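```bash
python3 - <<'E'
from h import *
c=load("pics/w5.npz")
xr=np.array([.97306,.23055,0]); yr=np.array([-.23055,.97306,0])
b=onz(c,(221.5,128.5),.03);print("bore",b,"notch",b+.065*xr)
for z in(.12,.14):
  p=onz(c,(277.9,135.3),z); d=p-b-.065*xr; print(p,d@xr,d@yr)
h=cv2.cvtColor(c["image"],cv2.COLOR_BGR2HSV);i=cv2.resize(c["image"][80:180,190:330],None,fx=5,fy=5);cv2.imwrite("pics/w5c.png",i)
E
```

```text
bore [ 0.63891783 -0.06428476  0.03      ] notch [ 0.70216673 -0.04929901  0.03      ]
[ 0.70341863 -0.05451792  0.12      ] 1.4958846823636045e-05 -0.005366942364753627
[ 0.70323625 -0.05395307  0.14      ] -3.228395593717033e-05 -0.004775264181990132
```

View pics/w5c.png

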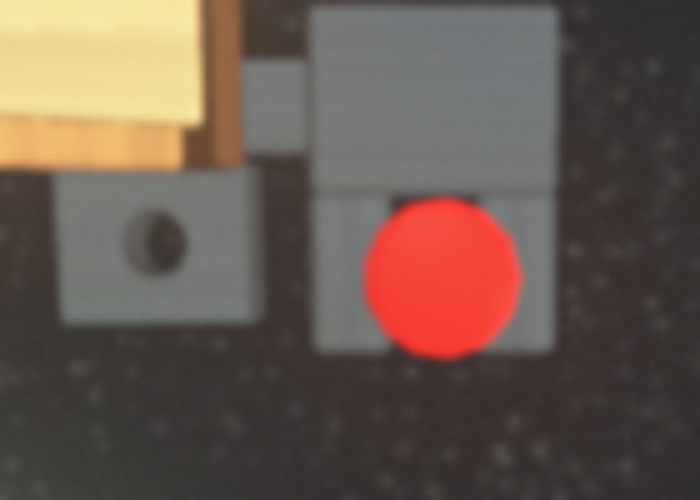

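```bash
python3 -m handwheel ".03 0 .03 0 0 0;.03 0 .03 0 0 0;.003 0 .02 0 0 0;0 0 .02 0 0 0;0 0 .021 0 0 0;0 0 0 0 0 0"
python3 -m handwheel "0 0 0 0 0 0;0 0 0 0 0 0;0 0 0 0 0 0;0 0 0 0 0 0;.002 0 0 0 0 0;.002 0 0 0 0 0;0 0 0 0 0 0" 0 20
python3 -m handwheel "0 0 0 0 0 0;0 0 0 0 0 0;0 0 0 0 0 0" 0.5
python3 -m handwheel "0 0 -.02 0 0 0;0 0 -.03 0 0 0;0 0 -.035 0 0 0;0 0 -.035 0 0 0;-.03 0 0 0 0 0;-.03 0 0 0 0 0;0 0 0 0 0 0"
python3 - <<'E'
from h import *
c=shot("wrist","w6")
h=cv2.cvtColor(c["image"],cv2.COLOR_BGR2HSV); m=((h[...,0]<6)|(h[...,0]>174))&(h[...,1]>170)&(h[...,2]>80)
k,l,st,ce=cv2.connectedComponentsWithStats(m.astype(np.uint8)); i=1+st[1:,4].argmax(); print(st[i],ce[i],onz(c,ce[i],.14))
xr=np.array([.97306,.23055,0]); yr=np.array([-.23055,.97306,0]);R=np.c_[yr,xr,[0,0,-1]]
go([.5458,.277,.30],R)
go([.5458,.277,.1475],R)
E
```

```text
t: 8.12
tcp_pos: [0.6997, -0.0468, 0.1763]
eef_rot: [[-0.237, 0.971, -0.007], [0.971, 0.237, 0.0], [0.002, -0.007, -1.0]]
ft_force: [-1.0, -0.3, 0.0]
finger_gap: 0.5
grasp_force: 0.0
t: 8.7
tcp_pos: [0.7016, -0.0448, 0.1829]
eef_rot: [[-0.235, 0.972, 0.003], [0.972, 0.235, -0.002], [-0.003, 0.002, -1.0]]
ft_force: [-0.5, -4.2, 5.6]
finger_gap: 0.295
grasp_force: 20.0
t: 8.95
tcp_pos: [0.7009, -0.0432, 0.1813]
eef_rot: [[-0.236, 0.972, 0.0], [0.972, 0.236, 0.0], [0.0, 0.0, -1.0]]
ft_force: [-0.0, -0.7, 0.1]
finger_gap: 0.436
grasp_force: 0.0
t: 9.53
tcp_pos: [0.7157, -0.1092, 0.3012]
eef_rot: [[-0.229, 0.973, 0.001], [0.973, 0.229, -0.004], [-0.004, -0.0, -1.0]]
ft_force: [0.5, -1.6, -1.4]
finger_gap: 0.498
grasp_force: 0.0
[264 125  30  31 726] [278.23966942 139.9476584 ] [ 0.70299964 -0.05158245  0.14      ]
t9.6 tcp [ 0.7153 -0.1061  0.3006] shift [ 4.119e-01 -7.650e-02  1.000e-04] shift in new frame [ 0.4119 -0.0766  0.0006] rot [-0.05  0.08  0.01] q [ 27.   36.4 -38.3  63.4  21.7  86.8   6.7]
t9.6 tcp [ 0.7153 -0.1061  0.3006] shift [ 0.4121 -0.0764  0.1526] shift in new frame [ 0.4119 -0.0766  0.1531] rot [-0.05  0.08  0.01] q [ 27.   36.4 -38.3  63.4  21.7  86.8   6.7]
```

```bash
python3 -m handwheel ".035 -.0065 0 0 0 0;.035 -.0065 0 0 0 0;.035 -.0065 0 0 0 0;.035 -.0065 0 0 0 0;.035 -.0065 0 0 0 0;.035 -.0065 0 0 0 0;.035 -.0065 0 0 0 0;.035 -.0065 0 0 0 0;.035 -.0065 0 0 0 0;.035 -.0065 0 0 0 0" 0 20
python3 -m handwheel ".035 -.0065 0 0 0 0;.0285 -.0055 0 0 0 0;0 0 .03 0 0 0;0 0 0 0 0 0;0 0 0 0 0 0"
python3 - <<'E'
from h import *
c=shot("wrist","w7")
xr=np.array([.97306,.23055,0]); yr=np.array([-.23055,.97306,0]);R=np.c_[yr,xr,[0,0,-1]]
go([.5458,.277,.1475],R)
h=cv2.cvtColor(c["image"],cv2.COLOR_BGR2HSV)
E
```

```text
t: 10.42
tcp_pos: [0.5677, 0.225, 0.3011]
eef_rot: [[-0.237, 0.972, -0.0], [0.972, 0.237, -0.0], [0.0, -0.0, -1.0]]
ft_force: [0.4, -0.1, -0.7]
finger_gap: 0.005
grasp_force: 0.0
t: 10.83
tcp_pos: [0.5419, 0.2815, 0.2703]
eef_rot: [[-0.237, 0.972, -0.003], [0.972, 0.237, -0.002], [-0.001, -0.003, -1.0]]
ft_force: [-0.4, -0.6, 1.7]
finger_gap: 0.002
grasp_force: 0.0
t10.9 tcp [0.5428 0.2812 0.2715] shift [-0.0048  0.0021  0.124 ] shift in new frame [-0.0048  0.002   0.124 ] rot [-0.05  0.02  0.29] q [  4.5  24.9 -47.7  85.6  18.6  77.8 -30.8]
```

View pics/w7.png

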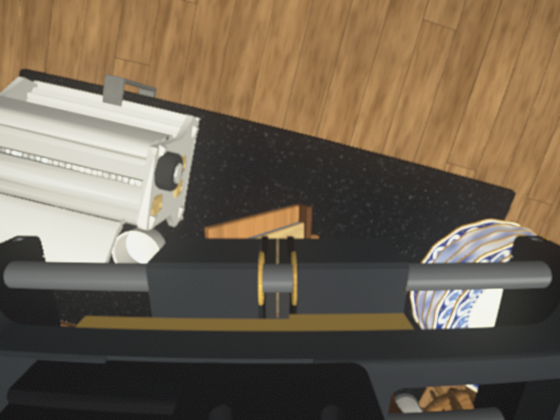

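```bash
python3 - <<'E'
from h import *
t=load("pics/top0.npz");w=load("pics/w7.npz")
o=np.array([.566,.105,0]);xr=np.array([.97306,.23055,0]); yr=np.array([-.23055,.97306,0])
for px in((172,203),(168,225),(160,240),(140,188)):
  for z in(.05,.15):
    d=onz(t,px,z)-o; print("mach",px,z,np.round([d@xr,d@yr],3))
for px in((200,120),(185,215),(160,245)):
  for z in(.05,.15):
    d=onz(w,px,z)-o; print("machw",px,z,np.round([d@xr,d@yr],3))
for px,z in(((206,229),.121),((300,208),.04)):
    d=onz(w,px,z)-o; print("rest left end",px,z,np.round([d@xr,d@yr],3))
E
```

```text
mach (172, 203) 0.05 [-0.089  0.132]
mach (172, 203) 0.15 [-0.113  0.105]
mach (168, 225) 0.05 [-0.149  0.129]
mach (168, 225) 0.15 [-0.168  0.102]
mach (160, 240) 0.05 [-0.191  0.14 ]
mach (160, 240) 0.15 [-0.207  0.113]
mach (140, 188) 0.05 [-0.063  0.226]
mach (140, 188) 0.15 [-0.089  0.191]
machw (200, 120) 0.05 [-0.06   0.254]
machw (200, 120) 0.15 [-0.036  0.252]
machw (185, 215) 0.05 [-0.082  0.155]
machw (185, 215) 0.15 [-0.05   0.185]
machw (160, 245) 0.05 [-0.113  0.121]
machw (160, 245) 0.15 [-0.071  0.161]
rest left end (206, 229) 0.121 [-0.043  0.164]
rest left end (300, 208) 0.04 [0.042 0.161]
```

```bash
python3 -m handwheel "0 0 0 0 0 6.9;0 0 0 0 0 6.9;0 0 0 0 0 6.9;0 0 0 0 0 6.9;0 0 0 0 0 6.9;0 0 0 0 0 6.9;0 0 0 0 0 6.9"
python3 -m handwheel "0 0 0 0 0 6.9;0 0 0 0 0 6.9;0 0 0 0 0 6.9;0 0 0 0 0 6.9;0 0 0 0 0 6.9;0 0 0 0 0 6.9;0 0 0 0 0 0"
python3 - <<'E'
from h import *
o=np.array([.566,.105,0]);xr=np.array([.97306,.23055,0]); yr=np.array([-.23055,.97306,0]);R=np.c_[xr,-yr,[0,0,-1]]
go(o+.0145*xr+.173*yr+[0,0,.1475],R)
E
```

```text
t: 11.47
tcp_pos: [0.5436, 0.281, 0.2729]
eef_rot: [[0.575, 0.818, 0.002], [0.818, -0.575, 0.001], [0.001, 0.001, -1.0]]
ft_force: [1.0, 0.3, 0.4]
finger_gap: 0.005
grasp_force: 0.0
t: 12.05
tcp_pos: [0.5435, 0.2811, 0.2728]
eef_rot: [[0.972, 0.234, 0.002], [0.234, -0.972, 0.001], [0.002, -0.0, -1.0]]
ft_force: [0.3, -0.3, 0.6]
finger_gap: 0.006
grasp_force: 0.0
t12.1 tcp [0.5435 0.2811 0.2728] shift [-0.0045  0.0036  0.1253] shift in new frame [-0.0042  0.0036  0.1253] rot [-0.01 -0.1   0.19] q [  -5.9   21.2  -32.9   86.1   11.7   76.1 -116.3]
```

```bash
python3 -m handwheel "-.004 .0035 .03 0 0 0;0 0 .03 0 0 0;0 0 .03 0 0 0;0 0 .025 0 0 0;0 0 .01 0 0 0;0 0 0 0 0 0;0 0 0 0 0 0"
python3 -m handwheel "0 .01 0 0 0 0;0 .01 0 0 0 0;0 .01 0 0 0 0;0 .01 0 0 0 0;0 .01 0 0 0 0;0 0 0 0 0 0"
python3 - <<'E'
from h import *
o=np.array([.566,.105,0]);xr=np.array([.97306,.23055,0]); yr=np.array([-.23055,.97306,0]);R=np.c_[xr,-yr,[0,0,-1]]
go(o+.0145*xr+.103*yr+[0,0,.1475],R)
shot("top","t2");c=shot("scene","s2")
cv2.imwrite("pics/s2c.png",cv2.resize(c["image"][110:320,120:340],None,fx=2.7,fy=2.7))
E
```

```text
t: 12.63
tcp_pos: [0.5401, 0.2776, 0.1474]
eef_rot: [[0.97, 0.243, 0.001], [0.243, -0.97, 0.0], [0.001, -0.0, -1.0]]
ft_force: [0.2, 0.3, -0.2]
finger_gap: 0.002
grasp_force: 0.0
t: 13.13
tcp_pos: [0.5531, 0.2266, 0.1474]
eef_rot: [[0.971, 0.239, 0.002], [0.239, -0.971, 0.0], [0.002, 0.0, -1.0]]
ft_force: [0.3, -0.6, -1.0]
finger_gap: 0.001
grasp_force: 0.0
t13.1 tcp [0.5531 0.2266 0.1474] shift [-0.0011  0.0183 -0.0001] shift in new frame [-0.001   0.0183 -0.0001] rot [ 0.02 -0.11  0.47] q [  -2.    25.6  -30.8   96.1   14.5   62.2 -113.3]
```

View pics/s2c.png

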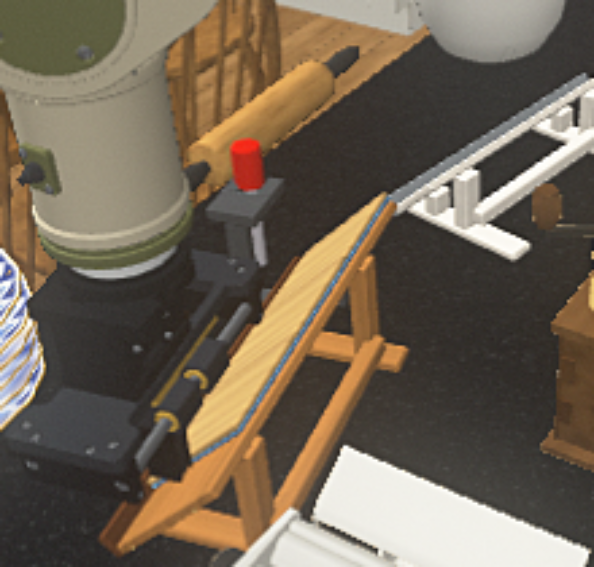

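```bash
python3 -m handwheel "0 .01 0 0 0 0;0 .009 0 0 0 0;0 0 0 0 0 0;0 0 -.03 0 0 0;0 0 -.04 0 0 0;0 0 -.04 0 0 0;0 0 -.04 0 0 0;0 0 0 0 0 0"
python3 - <<'E'
from h import *
t=load("pics/top0.npz");s=load("pics/scene0.npz")
print("knob",tri(t,(231.5,240.5),s,(322.3,184)))
for px in((275,265),(262,327),(205,310),(217,250)): print(onz(t,px,.15),onz(t,px,.0))
o=np.array([.566,.105,0]);xr=np.array([.97306,.23055,0]); yr=np.array([-.23055,.97306,0]);Z=np.array([0,0,1.])
A=np.c_[yr,(xr+Z)/2**.5,(xr-Z)/2**.5]; V=np.c_[yr,xr,-Z]
G=o-.0243*xr-.1815*yr+.11*Z
go(G,A,.111); go(o-.103*xr-.1815*yr+.26*Z,V)
t=shot("top","t3")
cv2.imwrite("pics/t3c.png",cv2.resize(t["image"][110:260,150:310],None,fx=4,fy=4))
E
```

```text
t: 13.9
tcp_pos: [0.5585, 0.2108, 0.3046]
eef_rot: [[0.971, 0.24, 0.011], [0.24, -0.971, 0.003], [0.011, 0.0, -1.0]]
ft_force: [0.7, 1.2, 0.4]
finger_gap: 0.004
grasp_force: 0.0
knob (array([0.39546735, 0.00076603, 0.21023203]), np.float64(0.00021199425333941037))
[ 0.39147745 -0.10594712  0.15      ] [ 0.41227901 -0.09664665  0.        ]
[ 0.25039739 -0.13426905  0.15      ] [ 0.25243478 -0.12873551  0.        ]
[ 2.33951171e-01 -1.12019115e-04  1.50000000e-01] [0.23380116 0.02326491 0.        ]
[0.37063    0.03265744 0.15      ] [0.38865878 0.06039282 0.        ]
t13.9 tcp [0.5585 0.2108 0.3046] shift [-0.124   0.285   0.1147] shift in new frame [-0.2862 -0.1669 -0.0027] rot [-34.82  34.47 -84.54] q [   0.9   17.7  -32.2   86.3    9.7   78.2 -108.1]
t13.9 tcp [0.5585 0.2108 0.3046] shift [-0.1234  0.285   0.0432] shift in new frame [-0.2862 -0.1201  0.0446] rot [  0.49  -0.49 -89.43] q [   0.9   17.7  -32.2   86.3    9.7   78.2 -108.1]
```

View pics/t3c.png

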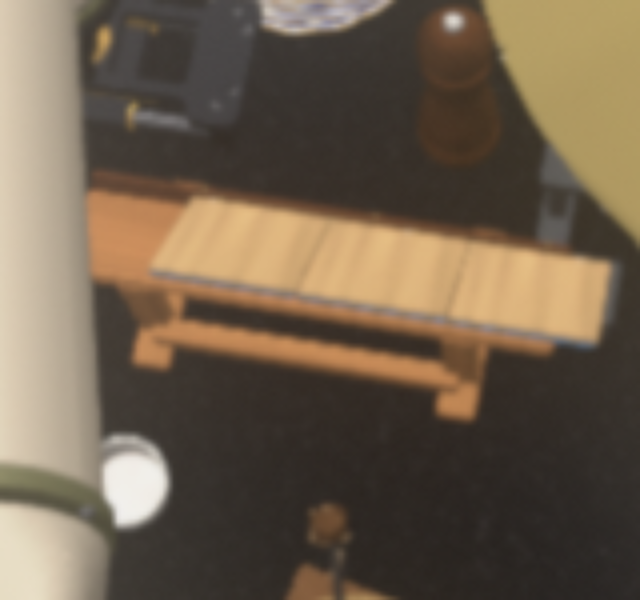

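```bash
python3 -m handwheel "-.0155 .0356 0 0 0 -6.9;-.0195 .0333 0 0 0 -6.9;-.0234 .0307 0 0 0 -6.9;-.0269 .0277 0 0 0 -6.9;-.03 .0243 0 0 0 -6.9;-.0327 .0205 0 0 0 -6.9;-.0349 .0164 0 0 0 -6.9;-.0367 .0121 0 0 0 -6.9;0 0 0 0 0 -6.9;0 0 0 0 0 -6.9" 0.6 30
python3 -m handwheel "0 0 0 0 0 -6.9;0 0 0 0 0 -6.9;0 0 0 0 0 -6.9;0 0 0 -6.5 0 0;0 0 0 -6.5 0 0;0 0 0 -6.5 0 0;0 0 0 -6.5 0 0;0 0 0 -6.5 0 0;0 0 0 -6.5 0 0;0 0 0 -6 0 0"
python3 -m handwheel "0 0 0 0 0 0;0 0 0 0 0 0"
cat >> h.py <<'E'
o=np.array([.566,.105,0]);xr=np.array([.97306,.23055,0]); yr=np.array([-.23055,.97306,0]);Z=np.array([0,0,1.])
A=np.c_[yr,(xr+Z)/2**.5,(xr-Z)/2**.5]; G=o-.0243*xr-.1815*yr+.11*Z
E
python3 - <<'E'
from h import *
go(G,A,.111)
E
```

```text
t: 14.78
tcp_pos: [0.5016, -0.0746, 0.2952]
eef_rot: [[0.192, 0.981, -0.002], [0.981, -0.192, -0.001], [-0.002, -0.002, -1.0]]
ft_force: [0.2, 1.7, -0.6]
finger_gap: 0.584
grasp_force: 0.0
t: 15.62
tcp_pos: [0.5016, -0.0731, 0.2957]
eef_rot: [[-0.162, 0.695, 0.701], [0.987, 0.116, 0.114], [-0.002, 0.71, -0.704]]
ft_force: [1.1, 1.1, 1.0]
finger_gap: 0.602
grasp_force: 0.0
t: 15.78
tcp_pos: [0.5016, -0.0711, 0.2949]
eef_rot: [[-0.166, 0.701, 0.694], [0.986, 0.118, 0.118], [0.001, 0.704, -0.711]]
ft_force: [0.4, 0.1, 1.1]
finger_gap: 0.6
grasp_force: 0.0
t15.8 tcp [ 0.5016 -0.0711  0.2949] shift [-0.025  -0.0734  0.0771] shift in new frame [-0.025  -0.0749  0.0756] rot [-0.28  2.6  -2.7 ] q [ 28.5 -16.3 -15.2 129.3 -41.7  30.   51.8]
```

```bash
python3 -m handwheel "0 0 0 0 2.6 -2.7;-.008 -.025 .025 0 0 0;-.008 -.025 .025 0 0 0;-.009 -.024 .025 0 0 0;0 0 0 0 0 0;0 0 0 0 0 0"
python3 - <<'E'
from h import *
go(G,A,.111)
E
```

```text
t: 16.28
tcp_pos: [0.5095, -0.0928, 0.1964]
eef_rot: [[-0.233, 0.69, 0.685], [0.972, 0.163, 0.167], [0.004, 0.705, -0.709]]
ft_force: [0.1, -0.3, 0.5]
finger_gap: 0.605
grasp_force: 0.0
t16.3 tcp [ 0.5095 -0.0928  0.1964] shift [-0.0021 -0.0072  0.004 ] shift in new frame [-0.0021 -0.0072  0.004 ] rot [-0.16 -0.27 -0.04] q [ 20.8  -4.6  -4.3 133.6 -65.3  23.3  85.3]
```

```bash
python3 -m handwheel "-.002 -.007 .004 0 0 0;0 0 .015 0 0 0;0 0 .015 0 0 0;0 0 .015 0 0 0;0 0 .015 0 0 0;0 0 0 0 0 0;0 0 0 0 0 0"
python3 - <<'E'
from h import *
go(G,A,.051)
E
```

```text
t: 16.87
tcp_pos: [0.5356, -0.0921, 0.1642]
eef_rot: [[-0.231, 0.698, 0.678], [0.973, 0.171, 0.157], [-0.006, 0.696, -0.718]]
ft_force: [-0.1, -0.3, -0.2]
finger_gap: 0.603
grasp_force: 0.0
t16.9 tcp [ 0.5356 -0.0921  0.1642] shift [ 0.0033 -0.0021  0.0232] shift in new frame [ 0.0032 -0.0025  0.0232] rot [-0.92  0.22  0.29] q [ 38.8   3.1 -24.4 130.8 -72.2  18.7  93.1]
```

```bash
python3 -m handwheel "0 0 .008 0 0 0;0 0 .008 0 0 0;0 0 .008 0 0 0;0 0 0 0 0 0;0 0 0 0 0 0"
python3 - <<'E'
from h import *
go(G,A,.051)
E
```

```text
t: 17.28
tcp_pos: [0.5489, -0.0881, 0.1467]
eef_rot: [[-0.233, 0.7, 0.675], [0.972, 0.173, 0.157], [-0.007, 0.693, -0.721]]
ft_force: [0.4, -1.1, 0.5]
finger_gap: 0.602
grasp_force: 0.0
t17.3 tcp [ 0.5489 -0.0881  0.1467] shift [0.0025 0.0002 0.001 ] shift in new frame [0.0025 0.0002 0.001 ] rot [-1.14  0.18  0.39] q [ 53.6   8.7 -41.1 129.2 -71.8  14.   94.9]
```

```bash
python3 -m handwheel ".0025 0 0 0 0 0;0 0 0 0 0 0;0 0 0 0 0 0;0 0 0 0 0 0;0 0 0 0 0 0;0 0 0 0 0 0;0 0 0 0 0 0;0 0 0 0 0 0;0 0 0 0 0 0" 0 40
python3 -m handwheel "0 .007 -.007 0 0 0;0 .014 -.014 0 0 0;0 .02 -.02 0 0 0;0 .02 -.02 0 0 0;0 .02 -.02 0 0 0;0 .02 -.02 0 0 0;0 0 0 0 0 0"
python3 - <<'E'
from h import *
go(G,A,.051); t=shot("top","t4"); s=shot("scene","s4")
from rig import observe; print(observe()["finger_gap"],observe()["grasp_force"])
E
```

```text
t: 18.03
tcp_pos: [0.5494, -0.0852, 0.1474]
eef_rot: [[-0.234, 0.698, 0.677], [0.972, 0.173, 0.157], [-0.008, 0.695, -0.719]]
ft_force: [1.7, 1.6, 6.8]
finger_gap: 0.09
grasp_force: 40.0
t: 18.62
tcp_pos: [0.5524, -0.0841, 0.2946]
eef_rot: [[-0.233, 0.696, 0.68], [0.972, 0.176, 0.154], [-0.013, 0.697, -0.717]]
ft_force: [1.8, 0.1, -0.6]
finger_gap: 0.087
grasp_force: 40.0
t18.6 tcp [ 0.5524 -0.0841  0.2946] shift [ 0.0013 -0.106   0.1042] shift in new frame [-0.0006 -0.1075  0.1026] rot [-0.84  0.41  0.6 ] q [ 52.6  -7.8 -36.7 121.4 -47.2  32.4  61.8]
0.08696396636364889 39.99891815241426
```

```bash
cat >> h.py <<'E'
def white(f,box=(300,180,450,300)):
    c=load(f"pics/{f}.npz"); h=cv2.cvtColor(c["image"],cv2.COLOR_BGR2HSV); m=((h[...,1]<40)&(h[...,2]>170)).astype(np.uint8)
    u0,v0,u1,v1=box; k=np.zeros_like(m);k[v0:v1,u0:u1]=m[v0:v1,u0:u1]
    n,l,st,ce=cv2.connectedComponentsWithStats(k); i=1+st[1:,4].argmax(); m=(l==i).astype(np.uint8)
    cn=max(cv2.findContours(m,cv2.RETR_EXTERNAL,cv2.CHAIN_APPROX_NONE)[0],key=cv2.contourArea)
    v,u=np.where(m); w=np.c_[[onz(c,p,.07)[:2] for p in zip(u,v)]]; e=np.linalg.eigh(np.cov(w.T))[1][:,1]; e=e*np.sign(e[1])
    lo=lambda a:tuple(cn[a.argmin(),0].tolist())
    p=cn[:,0].astype(float); print(f,"n",len(u),"cen",np.round(w.mean(0),4),"ang",round(float(np.degrees(np.arctan2(-e[0],e[1]))),2),"L",lo(p[:,0]),"R",lo(-p[:,0]),"bbox",st[i][:4])
E
python3 - <<'E'
from h import *
for f in("top0","t1","t2","t3","t4"): white(f.replace("top0","top0"))
E
```

```text
top0 n 2954 cen [ 0.5559 -0.3077] ang -9.32 L (320, 206) R (434, 264) bbox [320 198 115  91]
t1 n 1853 cen [ 0.5719 -0.3111] ang -9.68 L (320, 207) R (433, 267) bbox [320 198 114  78]
t2 n 1882 cen [ 0.5717 -0.3115] ang -9.73 L (320, 206) R (433, 267) bbox [320 198 114  78]
t3 n 1899 cen [ 0.5717 -0.3113] ang -9.71 L (320, 206) R (434, 263) bbox [320 198 115  78]
t4 n 1887 cen [ 0.5717 -0.3113] ang -9.71 L (320, 206) R (433, 267) bbox [320 198 114  78]
```

```bash
python3 -m handwheel "0 0 0 0 0 7;0 0 0 0 0 7;0 0 0 0 0 7;0 0 0 0 0 7;0 0 0 0 0 7;0 0 0 0 0 7;0 0 0 0 0 7;0 0 0 0 0 7;0 0 0 0 0 7;0 0 0 0 0 0"
python3 - <<'E'
from h import *
from rig import observe; print(np.round(observe()["joint_pos"],1))
E
```

```text
t: 19.55
tcp_pos: [0.5499, -0.0838, 0.2869]
eef_rot: [[0.523, 0.523, 0.673], [0.59, -0.792, 0.158], [0.615, 0.315, -0.723]]
ft_force: [-1.2, -0.5, -1.5]
finger_gap: 0.087
grasp_force: 40.0
[ 59.2  -7.6 -42.7 121.6 -48.9  32.8   0. ]
```

```bash
cat >> h.py <<'E'
s0=np.array([.557,-.3065,0]);xs=np.array([.98697,-.16090,0]);ys=np.array([.16090,.98697,0])
B=np.c_[-ys,-(xs+Z)/2**.5,(xs-Z)/2**.5]
def GS(y,n=0,up=0): return s0+y*ys-.0243*xs+.110*Z+n*(xs+Z)/2**.5-up*B[:,2]
E
python3 -m handwheel "0 0 0 0 0 7;0 0 0 0 0 7;0 0 0 0 0 7;0 0 0 0 0 7;0 0 0 0 0 7;0 0 0 0 0 7;0 0 0 0 0 7;0 0 0 0 0 7;0 0 0 0 0 7;0 0 0 0 0 0"
python3 -m handwheel "0 0 0 0 0 7;0 0 0 0 0 7;0 0 0 0 0 7;0 0 0 0 0 7;0 0 0 0 0 7;0 0 0 0 0 7;0 0 0 0 0 7;0 0 0 0 0 0"
python3 - <<'E'
from h import *
go(GS(-.0705,.03,.09),B,.051)
E
```

```text
t: 20.38
tcp_pos: [0.5501, -0.0838, 0.2875]
eef_rot: [[0.704, -0.225, 0.674], [-0.434, -0.887, 0.157], [0.562, -0.403, -0.722]]
ft_force: [-0.1, -0.1, -1.6]
finger_gap: 0.085
grasp_force: 40.0
t: 21.05
tcp_pos: [0.5502, -0.0838, 0.2879]
eef_rot: [[0.294, -0.678, 0.674], [-0.953, -0.258, 0.157], [0.067, -0.689, -0.722]]
ft_force: [0.4, 0.1, -1.5]
finger_gap: 0.09
grasp_force: 40.0
t21.1 tcp [ 0.5502 -0.0838  0.2879] shift [ 0.2279  0.1821 -0.0736] shift in new frame [ 0.2892  0.0829 -0.0023] rot [ 0.42 15.73 21.52] q [  72.6   -8.9  -54.4  121.2  -52.6   34.6 -108.5]
```

```bash
python3 -m handwheel "0 0 0 .1 3.93 5.38;0 0 0 .1 3.93 5.38;0 0 0 .1 3.93 5.38;0 0 0 .1 3.93 5.38;0 0 0 0 0 0"
python3 -m handwheel ".032 0 0 0 0 0;.032 0 0 0 0 0;.032 .01 0 0 0 0;.032 .01 0 0 0 0;.032 .01 0 0 0 0;.032 .01 0 0 0 0;.032 .01 0 0 0 0;.032 .01 0 0 0 0;.032 .01 0 0 0 0;0 0 0 0 0 0"
python3 - <<'E'
from h import *
go(GS(-.0705,.03,.09),B,.051)
c=shot("wrist","w8"); h=cv2.cvtColor(c["image"],cv2.COLOR_BGR2HSV); m=(h[...,1]<40)&(h[...,2]>150); print(m.sum())
E
```

```text
t: 21.47
tcp_pos: [0.5506, -0.0818, 0.2881]
eef_rot: [[-0.158, -0.699, 0.697], [-0.987, 0.107, -0.117], [0.007, -0.707, -0.707]]
ft_force: [-0.1, 0.7, -1.0]
finger_gap: 0.089
grasp_force: 40.0
t: 22.3
tcp_pos: [0.451, -0.3669, 0.236]
eef_rot: [[-0.163, -0.699, 0.696], [-0.987, 0.112, -0.118], [0.004, -0.706, -0.708]]
ft_force: [-1.2, -0.1, -0.8]
finger_gap: 0.085
grasp_force: 40.0
t22.3 tcp [ 0.451  -0.3669  0.236 ] shift [-0.0062  0.0092 -0.002 ] shift in new frame [-0.0062  0.0092 -0.002 ] rot [ 0.07 -0.25  0.11] q [  86.4    3.6  -40.3  120.5  -53.1   29.3 -101.1]
46608
```

```bash
python3 -m handwheel "-.006 .02 .02 0 0 0;0 .01 .02 0 0 0;0 0 .02 0 0 0;0 0 .015 0 0 0;0 0 0 0 0 0;0 0 0 0 0 0"
python3 - <<'E'
from h import *
go(GS(-.0705,0,0),B,.051); shot("top","t5"); white("t5")
E
```

```text
t: 22.85
tcp_pos: [0.4878, -0.3582, 0.1636]
eef_rot: [[-0.156, -0.699, 0.698], [-0.988, 0.109, -0.111], [0.001, -0.706, -0.708]]
ft_force: [0.2, -1.4, -0.4]
finger_gap: 0.092
grasp_force: 40.0
t22.9 tcp [ 0.4878 -0.3582  0.1636] shift [0.0084 0.0127 0.0121] shift in new frame [0.0084 0.0127 0.0121] rot [0.05 0.18 0.26] q [ 82.5  14.8 -42.9 121.2 -56.5  16.8 -94.4]
t5 n 1791 cen [ 0.5672 -0.249 ] ang -5.96 L (320, 206) R (394, 239) bbox [320 198  75  59]
```

```bash
python3 -m handwheel ".004 .004 .003 0 0 0;.004 .004 .003 0 0 0;0 0 0 0 0 0;0 0 0 0 0 0"
python3 -m handwheel "0 .002 .003 0 0 0;0 .001 .002 0 0 0;0 0 0 0 0 0;0 0 0 0 0 0"
python3 -c "
from h import *
go(GS(-.0705,0,0),B,.051)"
```

```text
t: 23.23
tcp_pos: [0.4843, -0.3676, 0.1548]
eef_rot: [[-0.162, -0.698, 0.698], [-0.987, 0.115, -0.115], [0.0, -0.707, -0.707]]
ft_force: [0.0, 1.3, -0.7]
finger_gap: 0.084
grasp_force: 40.0
t: 23.57
tcp_pos: [0.4864, -0.367, 0.1492]
eef_rot: [[-0.161, -0.698, 0.698], [-0.987, 0.114, -0.114], [-0.0, -0.707, -0.707]]
ft_force: [0.4, -1.1, -0.6]
finger_gap: 0.09
grasp_force: 40.0
t23.6 tcp [ 0.4864 -0.367   0.1492] shift [-0.0006  0.0026  0.0019] shift in new frame [-0.0006  0.0026  0.0019] rot [-0.02  0.01 -0.02] q [ 83.8  17.6 -43.8 120.9 -57.5  15.2 -91.5]
```

```bash
for i in 1; do python3 -m handwheel "0 0 .002 0 0 0;0 0 0 0 0 0;0 0 0 0 0 0"; python3 -m handwheel "0 0 .002 0 0 0;0 0 0 0 0 0;0 0 0 0 0 0"; python3 -m handwheel "0 .002 0 0 0 0;0 0 0 0 0 0;0 0 0 0 0 0";python3 -m handwheel "0 .001 0 0 0 0;0 0 0 0 0 0;0 0 0 0 0 0"; done | grep -E "force|tcp"
```

```text
tcp_pos: [0.4879, -0.3674, 0.148]
ft_force: [0.6, -0.6, 0.3]
grasp_force: 40.0
tcp_pos: [0.4892, -0.368, 0.1472]
ft_force: [-8.2, 2.4, 9.5]
grasp_force: 40.0
tcp_pos: [0.4886, -0.3679, 0.1466]
ft_force: [-4.6, 2.8, 10.5]
grasp_force: 40.0
tcp_pos: [0.4884, -0.3679, 0.1464]
ft_force: [-2.5, 2.3, 10.3]
grasp_force: 40.0
```

```bash
python3 -m handwheel "0 0 0 0 0 0;0 0 0 0 0 0;0 0 0 0 0 0;0 0 0 0 0 0" 0.4
python3 -m handwheel "0 0 -.01 0 0 0;0 0 -.02 0 0 0;0 0 -.03 0 0 0;0 0 -.03 0 0 0;0 0 0 0 0 0;0 0 0 0 0 0"
python3 - <<'E'
from h import *
c=shot("wrist","w9"); t=shot("top","t6"); white("t6")
for n,c in(("w",c),("t",t)):
    h=cv2.cvtColor(c["image"],cv2.COLOR_BGR2HSV); m=((h[...,0]>95)&(h[...,0]<125)&(h[...,1]>100)&(h[...,2]>60)).astype(np.uint8)
    k,l,st,ce=cv2.connectedComponentsWithStats(m)
    for i in 1+np.argsort(-st[1:,4])[:3]:
        cn=cv2.findContours((l==i).astype(np.uint8),0,2)[0][0]; q=cv2.boxPoints(cv2.minAreaRect(cn)); print(n,st[i],np.round(q,0).tolist())
        nn=(xs+Z)/2**.5; p0=s0+.04*xs+.04*Z+.008*nn
        for p in q:
            a,v=ray(c,p); P=a+v*((p0-a)@nn)/(v@nn)-s0; print("  ",np.round([P@xs,P@ys,P[2]],4))
go(GS(0),B,.051)
E
```

```text
t: 24.9
tcp_pos: [0.4869, -0.3673, 0.1442]
eef_rot: [[-0.161, -0.698, 0.698], [-0.987, 0.114, -0.114], [-0.0, -0.707, -0.707]]
ft_force: [-0.2, -0.0, 0.5]
finger_gap: 0.305
grasp_force: 0.0
t: 25.4
tcp_pos: [0.4235, -0.358, 0.2089]
eef_rot: [[-0.163, -0.698, 0.698], [-0.987, 0.113, -0.118], [0.003, -0.707, -0.707]]
ft_force: [0.2, 0.0, -0.2]
finger_gap: 0.397
grasp_force: 0.0
t6 n 1998 cen [ 0.5665 -0.2595] ang -6.25 L (320, 206) R (401, 243) bbox [320 198  82  64]
w [270 111   2 114 117] [[270.0, 111.0], [271.0, 111.0], [271.0, 224.0], [270.0, 224.0]]
   [-0.0549 -0.1526  0.1462]
   [-0.0343 -0.1541  0.1256]
   [-0.046  -0.0796  0.1373]
   [-0.0651 -0.0883  0.1565]
w [271 233   1   1   1] [[271.0, 233.0], [271.0, 233.0], [271.0, 233.0], [271.0, 233.0]]
   [-0.047  -0.0737  0.1384]
   [-0.047  -0.0737  0.1384]
   [-0.047  -0.0737  0.1384]
   [-0.047  -0.0737  0.1384]
t [399 242  34  37 631] [[394.0, 257.0], [405.0, 241.0], [438.0, 262.0], [428.0, 278.0]]
   [-0.022  -0.0606  0.1133]
   [ 0.0505 -0.0714  0.0408]
   [ 0.0479 -0.1719  0.0434]
   [-0.0239 -0.1544  0.1152]
t25.5 tcp [ 0.4244 -0.3569  0.2075] shift [-0.0711 -0.0006  0.0876] shift in new frame [-0.0711 -0.0006  0.0876] rot [-0.   -0.01 -0.02] q [ 91.8   3.5 -43.5 124.9 -59.8  28.7 -92.1]
```

```bash
cat >> h.py <<'E'
def PS(y,n=.017,s=.128): return o+(.04-s*.70711+n*.70711)*xr+y*yr+(.04+(s+n)*.70711)*Z   # TCP, store coordinates
E
python3 -m handwheel "0 -.02 -.02 0 0 0;0 -.02 -.02 0 0 0;0 -.02 -.02 0 0 0;0 0 0 0 0 -7;0 0 0 0 0 -7;0 0 0 0 0 -7;0 0 0 0 0 -7;0 0 0 0 0 -7;0 0 0 0 0 -7;0 0 0 0 0 -7" 0
python3 -m handwheel "0 0 0 0 0 -7;0 0 0 0 0 -7;0 0 0 0 0 -7;0 0 0 0 0 -7;0 0 0 0 0 -7;0 0 0 0 0 -7;0 0 0 0 0 -7;0 0 0 0 0 -7;0 0 0 0 0 -7;0 0 0 0 0 0"
python3 -m handwheel "0 0 0 0 0 -7;0 0 0 0 0 -7;0 0 0 0 0 -7;0 0 0 0 0 -7;0 0 0 0 0 -7;0 0 0 0 0 -7;0 0 0 0 0 0"
python3 - <<'E'
from h import *
go(PS(.113,.06),A)
E
```

```text
t: 26.33
tcp_pos: [0.4249, -0.3565, 0.2916]
eef_rot: [[0.425, -0.576, 0.698], [-0.73, -0.674, -0.111], [0.535, -0.463, -0.707]]
ft_force: [0.2, -0.6, 0.5]
finger_gap: 0.007
grasp_force: 0.0
t: 27.17
tcp_pos: [0.4249, -0.3565, 0.2915]
eef_rot: [[0.706, 0.117, 0.698], [0.269, -0.957, -0.111], [0.655, 0.266, -0.707]]
ft_force: [-1.1, 0.8, 0.2]
finger_gap: 0.01
grasp_force: 0.0
t: 27.75
tcp_pos: [0.4246, -0.3567, 0.2919]
eef_rot: [[0.449, 0.558, 0.698], [0.838, -0.534, -0.112], [0.31, 0.635, -0.707]]
ft_force: [-0.2, -1.3, 0.3]
finger_gap: 0.009
grasp_force: 0.0
t27.8 tcp [ 0.4246 -0.3567  0.2919] shift [ 0.4887 -0.32    0.0952] shift in new frame [0.5297 0.0827 0.2509] rot [  3.63  15.77 -41.75] q [ 84.5  -5.  -34.  120.1 -52.7  39.1  49.6]
```

```bash
cat >> h.py <<'E'
V=np.c_[yr,xr,-Z]
def PV(y,z=.1475): return o+.020*xr+y*yr+z*Z
E
python3 -m handwheel "0 0 0 6.5 0 0;0 0 0 6.5 0 0;0 0 0 6.5 0 0;0 0 0 0 0 0" 
python3 - <<'E'
from h import *
t=shot("top","t7"); white("t7"); go(PV(.1075,.29),V)
def blue(c):
    h=cv2.cvtColor(c["image"],cv2.COLOR_BGR2HSV); m=((h[...,0]>95)&(h[...,0]<125)&(h[...,1]>100)&(h[...,2]>60)).astype(np.uint8); m[:, :290]=0
    k,l,st,ce=cv2.connectedComponentsWithStats(m); print(st[1:][st[1:,4]>60])
blue(t)
E
```

```text
t: 28.08
tcp_pos: [0.4257, -0.3581, 0.2934]
eef_rot: [[0.455, 0.755, 0.473], [0.834, -0.547, 0.072], [0.313, 0.361, -0.878]]
ft_force: [0.0, -0.0, -0.9]
finger_gap: 0.007
grasp_force: 0.0
t7 n 2019 cen [ 0.5655 -0.2624] ang -7.46 L (320, 206) R (401, 243) bbox [320 198  82  69]
t28.1 tcp [ 0.426  -0.3572  0.2929] shift [ 0.5368 -0.212   0.1077] shift in new frame [0.525  0.2628 0.0029] rot [ 28.22  -9.13 -44.52] q [ 83.1   4.1 -37.2 106.4 -25.5  55.6  25.9]
[[398 242  25  23 337]]
```

```bash
python3 -m handwheel "0 0 0 3.53 -1.14 -5.57;0 0 0 3.53 -1.14 -5.57;0 0 0 3.53 -1.14 -5.57;0 0 0 3.53 -1.14 -5.57;0 0 0 3.53 -1.14 -5.57;0 0 0 3.53 -1.14 -5.57;0 0 0 3.53 -1.14 -5.57;0 0 0 3.53 -1.14 -5.57;0 0 0 0 0 0"
python3 -m handwheel ".0328 .0164 0 0 0 0;.0328 .0164 0 0 0 0;.0328 .0164 0 0 0 0;.0328 .0164 0 0 0 0;.0328 .0164 0 0 0 0;.0328 .0164 0 0 0 0;.0328 .0164 0 0 0 0;.0328 .0164 0 0 0 0;.0328 .0164 0 0 0 0;.0328 .0164 0 0 0 0"
python3 -m handwheel ".0328 .0164 0 0 0 0;.0328 .0164 0 0 0 0;.0328 .0164 0 0 0 0;.0328 .0164 0 0 0 0;.0328 .0164 0 0 0 0;.0328 .0164 0 0 0 0;0 0 0 0 0 0;0 0 0 0 0 0"
python3 - <<'E'
from h import *
t=shot("top","t8"); white("t8"); go(PV(.1075),V)
h=cv2.cvtColor(t["image"],cv2.COLOR_BGR2HSV); m=((h[...,0]>95)&(h[...,0]<125)&(h[...,1]>100)&(h[...,2]>60)).astype(np.uint8); m[:, :350]=0
cn=max(cv2.findContours(m,0,2)[0],key=cv2.contourArea); print(cv2.contourArea(cn))
q=cv2.approxPolyDP(cn,5,True)[:,0]; nn=(xs+Z)/2**.5; p0=s0+.04*xs+.04*Z+.008*nn
for p in q:
    a,v=ray(t,p); P=a+v*((p0-a)@nn)/(v@nn)-s0; print(p,np.round([P@xs,P@ys,P[2]],4))
E
```

```text
t: 28.88
tcp_pos: [0.4259, -0.354, 0.2918]
eef_rot: [[-0.241, 0.971, -0.002], [0.971, 0.241, -0.002], [-0.001, -0.002, -1.0]]
ft_force: [0.6, 1.4, 0.8]
finger_gap: 0.01
grasp_force: 0.0
t: 29.72
tcp_pos: [0.5062, 0.0026, 0.2904]
eef_rot: [[-0.229, 0.974, -0.002], [0.974, 0.229, 0.0], [0.001, -0.002, -1.0]]
ft_force: [0.2, -0.8, -0.4]
finger_gap: 0.006
grasp_force: 0.0
t: 30.38
tcp_pos: [0.5546, 0.2181, 0.2891]
eef_rot: [[-0.236, 0.972, -0.006], [0.972, 0.236, 0.001], [0.002, -0.005, -1.0]]
ft_force: [0.4, -0.5, 0.1]
finger_gap: 0.006
grasp_force: 0.0
t8 n 1260 cen [ 0.581  -0.2616] ang -9.21 L (320, 207) R (400, 244) bbox [320 198  81  56]
t30.4 tcp [0.5553 0.2158 0.2892] shift [-0.0028  0.0056  0.1417] shift in new frame [-0.0028  0.0049  0.1417] rot [-0.28 -0.02  0.16] q [ 17.9  25.4 -57.2  86.2  21.3  80.4 -27. ]
637.5
[404 242] [ 0.0451 -0.0706  0.0462]
[397 259] [-0.0218 -0.068   0.1131]
[428 278] [-0.0225 -0.1548  0.1138]
[432 259] [ 0.0446 -0.1541  0.0467]
```

```bash
python3 -m handwheel "-.003 .005 .03 0 0 0;0 0 .03 0 0 0;0 0 .03 0 0 0;0 0 .03 0 0 0;0 0 .0215 0 0 0;0 0 0 0 0 0;0 0 0 0 0 0"
python3 -c "
from h import *
go(PV(.0045),V)"
python3 -m handwheel "-.01 0 0 0 0 0;-.01 0 0 0 0 0;-.01 0 0 0 0 0;-.01 0 0 0 0 0;-.01 0 0 0 0 0;-.01 0 0 0 0 0;-.01 0 0 0 0 0;-.01 0 0 0 0 0;-.01 0 0 0 0 0;-.01 0 0 0 0 0"
python3 -m handwheel "-.003 0 0 0 0 0;0 0 0 0 0 0;0 0 0 0 0 0"
python3 - <<'E'
from h import *
go(PV(.0045),V); t=shot("top","t9")
# wood right end: yellowish boards' bright mask
h=cv2.cvtColor(t["image"],cv2.COLOR_BGR2HSV); print(h[188,285],h[178,225],h[190,260])
E
```

```text
t: 31.02
tcp_pos: [0.5611, 0.2105, 0.1482]
eef_rot: [[-0.231, 0.973, -0.005], [0.973, 0.23, -0.004], [-0.003, -0.006, -1.0]]
ft_force: [-1.1, 0.2, 0.8]
finger_gap: 0.004
grasp_force: 0.0
t31.0 tcp [0.5611 0.2105 0.1482] shift [-0.0993  0.0004  0.0009] shift in new frame [-0.0993  0.0004  0.0007] rot [-0.33  0.14 -0.  ] q [ 15.4  33.  -52.9  94.6  28.2  67.1 -31.2]
t: 31.85
tcp_pos: [0.5853, 0.1145, 0.1492]
eef_rot: [[-0.235, 0.972, -0.002], [0.972, 0.235, -0.004], [-0.003, -0.003, -1.0]]
ft_force: [0.9, 1.6, 0.9]
finger_gap: 0.007
grasp_force: 0.7
t: 32.1
tcp_pos: [0.5859, 0.112, 0.1491]
eef_rot: [[-0.234, 0.972, -0.002], [0.972, 0.234, -0.004], [-0.004, -0.003, -1.0]]
ft_force: [1.8, -0.7, 2.0]
finger_gap: 0.003
grasp_force: 0.8
t32.1 tcp [0.5859 0.112  0.1491] shift [ 0.0023 -0.0009  0.0016] shift in new frame [ 0.0022 -0.0009  0.0016] rot [-0.2   0.21  0.21] q [ 24.9  32.2 -52.3  95.2  27.6  66.6 -21. ]
[ 14 142 189] [ 19  47 219] [  6  35 139]
```

```bash
sed -i 's/-.1815\*yr+.11\*Z/-.1825*yr+.11*Z/' h.py
python3 -m handwheel "0 0 -.03 0 0 0;0 0 -.04 0 0 0;0 0 -.04 0 0 0;0 0 -.04 0 0 0;-.0365 -.015 0 0 0 0;-.0365 -.015 0 0 0 0;-.0365 -.015 0 0 0 0;-.0365 -.015 0 0 0 0;-.0365 -.015 0 0 0 0;0 -.035 0 0 0 0" 0.6
python3 -m handwheel "0 0 0 -6.5 0 0;0 0 0 -6.5 0 0;0 0 0 -6.5 0 0;0 0 0 -6.5 0 0;0 0 0 -6.5 0 0;0 0 0 -6.5 0 0;0 0 0 -6 0 0;0 0 0 0 0 0;0 0 0 0 0 0"
python3 - <<'E'
from h import *
go(G,A,.111)
E
```

```text
t: 32.98
tcp_pos: [0.5229, -0.0973, 0.2984]
eef_rot: [[-0.227, 0.974, -0.004], [0.974, 0.227, -0.002], [-0.001, -0.004, -1.0]]
ft_force: [-1.1, -0.9, 0.3]
finger_gap: 0.578
grasp_force: 0.0
t: 33.73
tcp_pos: [0.5211, -0.0881, 0.2985]
eef_rot: [[-0.238, 0.712, 0.66], [0.971, 0.174, 0.163], [0.001, 0.68, -0.733]]
ft_force: [0.3, 0.4, -0.1]
finger_gap: 0.601
grasp_force: 0.0
t33.7 tcp [ 0.5211 -0.0881  0.2985] shift [-0.0049 -0.0855  0.0707] shift in new frame [-0.0049 -0.0881  0.0674] rot [-2.15 -0.36  0.3 ] q [ 64.5 -12.9 -43.6 123.  -52.5  39.4  66.5]
```

```bash
python3 -m handwheel "0 0 0 -2.1 0 0;-.001 -.0147 .0112 0 0 0;-.001 -.0147 .0112 0 0 0;-.001 -.0147 .0112 0 0 0;-.001 -.0147 .0112 0 0 0;-.001 -.0147 .0112 0 0 0;0 -.0147 .0112 0 0 0;0 0 0 0 0 0;0 0 0 0 0 0"
python3 -c "
from h import *
go(G,A,.111)"
python3 -m handwheel "0 0 .008 0 0 0;0 0 .008 0 0 0;0 0 .008 0 0 0;0 0 .008 0 0 0;0 0 .008 0 0 0;0 0 .008 0 0 0;0 0 0 0 0 0;0 0 0 0 0 0"
python3 -c "
from h import *
go(G,A,.051)"
```

```text
t: 34.48
tcp_pos: [0.51, -0.096, 0.1898]
eef_rot: [[-0.241, 0.685, 0.688], [0.971, 0.168, 0.173], [0.003, 0.709, -0.705]]
ft_force: [-0.5, 0.1, 0.6]
finger_gap: 0.6
grasp_force: 0.0
t34.5 tcp [ 0.51   -0.096   0.1898] shift [ 0.0002 -0.0023 -0.0004] shift in new frame [ 0.0001 -0.0023 -0.0004] rot [ 0.17 -0.54  0.32] q [ 60.   -2.1 -41.5 132.1 -70.5  25.1  91.8]
t: 35.15
tcp_pos: [0.5434, -0.089, 0.1573]
eef_rot: [[-0.239, 0.683, 0.691], [0.971, 0.168, 0.17], [0.0, 0.711, -0.703]]
ft_force: [-0.8, 0.7, 0.2]
finger_gap: 0.598
grasp_force: 0.0
t35.1 tcp [ 0.5434 -0.089   0.1573] shift [ 0.001  -0.0035  0.0124] shift in new frame [ 0.001  -0.0035  0.0124] rot [ 0.34 -0.36  0.34] q [ 66.6   8.7 -53.  129.5 -71.9  14.9  96.4]
```

Good. Finish the descent, grip, lift.

```bash
python3 -m handwheel ".001 -.003 .006 0 0 0;0 0 .006 0 0 0;0 0 0 0 0 0;0 0 0 0 0 0"
python3 -c "
from h import *
go(G,A,.051)"
python3 -m handwheel "0 0 0 0 0 0;0 0 0 0 0 0;0 0 0 0 0 0;0 0 0 0 0 0;0 0 0 0 0 0;0 0 0 0 0 0;0 0 0 0 0 0;0 0 0 0 0 0" 0 40
python3 -m handwheel "0 .007 -.007 0 0 0;0 .014 -.014 0 0 0;0 .02 -.02 0 0 0;0 .02 -.02 0 0 0;0 .02 -.02 0 0 0;0 .02 -.02 0 0 0;0 0 0 0 0 0"
python3 -c "
from h import *
go(G,A,.051); shot('top','t10'); white('t10')"
```

```text
t: 35.48
tcp_pos: [0.5486, -0.0868, 0.146]
eef_rot: [[-0.238, 0.683, 0.69], [0.971, 0.168, 0.169], [-0.0, 0.711, -0.704]]
ft_force: [0.1, -0.8, -0.3]
finger_gap: 0.597
grasp_force: 0.0
t35.5 tcp [ 0.5486 -0.0868  0.146 ] shift [0.0001 0.0006 0.0005] shift in new frame [0.0001 0.0006 0.0005] rot [ 0.28 -0.31  0.32] q [ 68.8  12.3 -56.5 129.2 -71.9  11.5  98. ]
t: 36.15
tcp_pos: [0.5483, -0.0868, 0.1451]
eef_rot: [[-0.238, 0.684, 0.69], [0.971, 0.168, 0.169], [-0.0, 0.71, -0.704]]
ft_force: [0.2, -0.3, 0.2]
finger_gap: 0.08
grasp_force: 0.0
t: 36.73
tcp_pos: [0.5496, -0.0871, 0.2937]
eef_rot: [[-0.238, 0.68, 0.694], [0.971, 0.171, 0.165], [-0.006, 0.713, -0.701]]
ft_force: [1.9, -0.6, 0.6]
finger_gap: 0.006
grasp_force: 0.0
t36.7 tcp [ 0.5496 -0.0871  0.2937] shift [ 0.0015 -0.1054  0.1034] shift in new frame [ 0.0006 -0.1045  0.1044] rot [ 0.5  -0.05  0.55] q [ 67.4  -9.  -48.7 121.8 -55.   34.3  69.3]
t10 n 1300 cen [ 0.581  -0.2614] ang -9.24 L (320, 206) R (401, 243) bbox [320 198  82  57]
```

```bash
python3 - <<'E'
from h import *
s=shot("scene","s10"); t=load("pics/t10.npz"); t9=load("pics/t9.npz")
def cls(c,P):
    u,v=np.round(proj(c,P)).astype(int); p=cv2.cvtColor(c["image"][v:v+1,u:u+1],cv2.COLOR_BGR2HSV)[0,0].astype(int)
    H,S,Vv=p
    return "B" if 95<H<130 and S>90 else "r" if 8<H<18 and S>115 else "W" if 10<H<25 and S>40 and Vv>120 else "w" if S<40 and Vv>170 else "." if Vv<70 else "?"
nn=(xr+Z)/2**.5; up=(Z-xr)/2**.5
for nm,c in(("s10",s),("t10",t),("t9",t9),("top0",load("pics/top0.npz")),("s0",load("pics/scene0.npz"))):
  for sl in(.03,.055,.1):
    print(nm,sl,"".join(cls(c,o+.04*xr+.04*Z+sl*up+.008*nn+y*yr) for y in np.arange(.17,-.24,-.005)))
E
```

```text
s10 0.03 rrrrrrrrrrrr?B?WWWWWWWWWWWWWWWWWWWWWWWWWWWWWWWWWWWWWWWWrrrrrWW???.................
s10 0.055 rrrrrrrrrrrrB?WWWWWWWWWWWWWWWWWWWWWWWWWWWWWWWWWWWWWWWrrrrrrr......................
s10 0.1 rrrrrrrrrrrr?BrrWWWWWWWWWWWWWWWWWWWrWWWWWWWWWWWWWWWWWrrrrrrrB.....................
t10 0.03 ..rrrrrrrrrrrrrrrWWWWWWWWWWWWWWWWWWWWWWWWWWWWWWWWWWWWWrrrrrrr?............??......
t10 0.055 ..rrrrrrrrrrrrrrrWWWWWWWWWWWWWWWWWWWWWWWWWWWWWWWWWWWWWrrrrrrrr......??WW??........
t10 0.1 ..rrrrrrrrrrrrrrrWWWWWWWWWWWWWWWWWWWWWWWWWWWWWWWWWWWWWrrrrrrrr?...................
t9 0.03 ..?rrrrrrrrrrrWWWWWWWWWWWWWWWWWWWWWWWWWWWWWWWWWWWWWWWWrrrrrrrrrrrrrr??..???.......
t9 0.055 ..?rrrrrrrrrrrrWWWWWWWWWWWWWWWWWWWWWWWWWWWWWWWWWWWWWWWrrrrrrrrrrrrrr???.???.......
t9 0.1 ..rrrrrrrrrrrrrrrWWWWWWWWWWWWWWWWWWWWWWWWWWWWWWWWWWWWWrrrrrrrrrrrrrr?.............
top0 0.03 ..rrrWWWWWWWWWWWWWWWWWWWWrrWWWWWWWWWWWWWWWWWWWrWWWWWWWWWWWWWWWWWWWrr???????.....??
top0 0.055 ..rrrWWWWWWWWWWWWWWWWWWWWrrWWWWWWWWWWWWWWWWWWrrWWWWWWWWWWWWWWWWWWWrr???????.......
top0 0.1 ..rrrrWWWWWWWWWWWWWWWWWWWrrWWWWWWWWWWWWWWWWWWrrWWWWWWWWWWWWWWWWWWWrr??.???........
s0 0.03 r?BWWWWWWWWWWWWWWWWWWWWWrWWWWWWWWWWWWWWWWWWWWrWWWWWWWWWWWWWWWWWWWWW????...........
s0 0.055 rBBWWWWWWWWWWWWWWWWWWWWWWrWWWWWWWWWWWWWWWWWWWWWWWWWWWWWWWWWWWWWWWW?...............
s0 0.1 r?BrWWWWWWWWWWWWWWWWWWWWWWWWWWWWWWWWWWWWWWWWWWWWWWWWWWWWWWWWWWWW??W...............
```

```bash
python3 -m handwheel "0 0 0 6.5 0 0;0 0 0 6.5 0 0;0 0 0 6.5 0 0;0 0 0 6.5 0 0;0 0 0 6.5 0 0;0 0 0 6.5 0 0;0 0 0 6 0 0;0 0 0 0 0 0"
python3 -c "
from h import *
go(PV(.109,.29),V)"
```

```text
t: 37.5
tcp_pos: [0.5483, -0.08, 0.2838]
eef_rot: [[-0.255, 0.962, 0.097], [0.967, 0.252, 0.044], [0.018, 0.105, -0.994]]
ft_force: [0.2, 1.2, -0.4]
finger_gap: 0.005
grasp_force: 0.0
t37.5 tcp [ 0.5483 -0.08    0.2838] shift [0.2829 0.0866 0.0081] shift in new frame [ 0.2849  0.0798 -0.0062] rot [ 6.01 -1.12  1.39] q [ 57.6  15.9 -60.6  96.6  12.1  70.1   9.8]
```

```bash
python3 -m handwheel "0 0 0 6 -1.1 1.4;.0356 .01 0 0 0 0;.0356 .01 0 0 0 0;.0356 .01 0 0 0 0;.0356 .01 0 0 0 0;.0356 .01 0 0 0 0;.0356 .01 0 0 0 0;.0356 .01 0 0 0 0;.0356 .01 0 0 0 0;0 0 0 0 0 0"
python3 -m handwheel "0 0 .03 0 0 0;0 0 .03 0 0 0;0 0 .03 0 0 0;0 0 .03 0 0 0;0 0 .02 0 0 0;0 0 0 0 0 0;0 0 0 0 0 0"
python3 -c "
from h import *
go(PV(.109,.1475),V)"
```

```text
t: 38.33
tcp_pos: [0.5576, 0.2227, 0.2842]
eef_rot: [[-0.239, 0.971, 0.007], [0.971, 0.238, 0.004], [0.002, 0.008, -1.0]]
ft_force: [-0.3, 1.1, 0.5]
finger_gap: 0.002
grasp_force: 0.0
t: 38.92
tcp_pos: [0.5611, 0.2129, 0.144]
eef_rot: [[-0.227, 0.974, 0.006], [0.974, 0.227, -0.001], [-0.003, 0.005, -1.0]]
ft_force: [0.6, 0.2, -0.1]
finger_gap: 0.006
grasp_force: 0.0
t38.9 tcp [0.5611 0.2129 0.144 ] shift [ 0.0029 -0.0001 -0.0035] shift in new frame [ 0.0029 -0.0001 -0.0035] rot [ 0.3   0.16 -0.2 ] q [ 16.8  34.2 -55.3  95.1  30.5  66.7 -33.1]
```

```bash
(python3 -m handwheel ".002 0 .003 0 0 0;0 0 0 0 0 0;0 0 0 0 0 0";python3 -m handwheel "0 0 .002 0 0 0;0 0 0 0 0 0;0 0 0 0 0 0"; python3 -m handwheel "0 0 .002 0 0 0;0 0 0 0 0 0;0 0 0 0 0 0";python3 -m handwheel "0 0 .002 0 0 0;0 0 0 0 0 0;0 0 0 0 0 0")|grep -E "tcp|ft"
```

```text
tcp_pos: [0.5617, 0.2153, 0.1426]
ft_force: [-0.8, -0.2, 0.3]
tcp_pos: [0.5617, 0.215, 0.1401]
ft_force: [-0.5, 0.3, 0.6]
tcp_pos: [0.5617, 0.2149, 0.1378]
ft_force: [-0.5, -0.3, -0.0]
tcp_pos: [0.5622, 0.2152, 0.1363]
ft_force: [1.4, 0.5, 3.6]
```

```bash
python3 -m handwheel "0 0 -.002 0 0 0;-.01 0 0 0 0 0;-.01 0 0 0 0 0;-.01 0 0 0 0 0;-.01 0 0 0 0 0;0 0 0 0 0 0"
python3 - <<'E'
from h import *
go(PV(.0045,.138),V)
s=shot("scene","s11")
def cls(c,P):
    u,v=np.round(proj(c,P)).astype(int); H,S,Vv=cv2.cvtColor(c["image"][v:v+1,u:u+1],cv2.COLOR_BGR2HSV)[0,0].astype(int)
    return "B" if 95<H<130 and S>90 else "r" if 8<H<18 and S>115 else "W" if 10<H<25 and S>40 and Vv>120 else "w" if S<40 and Vv>170 else "." if Vv<70 else "?"
nn=(xr+Z)/2**.5; up=(Z-xr)/2**.5
for sl in(.03,.055,.1): print("".join(cls(s,o+.04*xr+.04*Z+sl*up+.008*nn+y*yr) for y in np.arange(.17,-.24,-.005)))
E
```

```text
t: 40.42
tcp_pos: [0.5717, 0.1726, 0.1379]
eef_rot: [[-0.223, 0.975, 0.007], [0.975, 0.223, -0.006], [-0.007, 0.006, -1.0]]
ft_force: [-0.5, 0.6, 0.6]
finger_gap: 0.006
grasp_force: 0.0
t40.4 tcp [0.5717 0.1726 0.1379] shift [-0.06   -0.0007  0.0003] shift in new frame [-0.06   -0.0012 -0.0001] rot [ 0.34  0.41 -0.47] q [ 20.6  34.1 -54.8  95.8  30.7  66.  -29.7]
rrrrrrrrrrrrrrrrrrrr.......WWWr??WWWWW...............rWWWWWWWWW??.................
rrrrrrrrrrrrrrrrr....r?rWWW???WW??.................WWWWWWWWWWW....................
rrrrrrrrrrrrrrrrrrrrB??rW..??............?.WWWWWWWWWWWWWWWWWrW?...................
```

```bash
python3 -m handwheel "-.01 0 0 0 0 0;-.01 0 0 0 0 0;-.01 0 0 0 0 0;-.01 0 0 0 0 0;-.01 0 0 0 0 0;-.01 0 0 0 0 0;-.001 0 0 0 0 0;0 0 0 0 0 0;0 0 0 0 0 0"
cat >> h.py <<'E'
def cls(c,P):
    u,v=np.round(proj(c,P)).astype(int); H,S,Vv=cv2.cvtColor(c["image"][v:v+1,u:u+1],cv2.COLOR_BGR2HSV)[0,0].astype(int)
    return "B" if 95<H<130 and S>90 else "r" if 8<H<18 and S>115 else "W" if 10<H<25 and S>40 and Vv>120 else "w" if S<40 and Vv>170 else "." if Vv<70 else "?"
def strip(c,ys_=np.arange(.17,-.24,-.005)):
    nn=(xr+Z)/2**.5; up=(Z-xr)/2**.5
    for sl in(.03,.055,.1): print("".join(cls(c,o+.04*xr+.04*Z+sl*up+.008*nn+y*yr) for y in ys_))
E
python3 - <<'E'
from h import *
go(PV(.0035,.138),V)
strip(shot("scene","s12"))
E
python3 -m handwheel "0 0 -.03 0 0 0;0 0 -.04 0 0 0;0 0 -.04 0 0 0;0 0 -.045 0 0 0;-.0365 -.015 0 0 0 0;-.0365 -.015 0 0 0 0;-.0365 -.015 0 0 0 0;-.0365 -.015 0 0 0 0;-.0365 -.015 0 0 0 0;0 -.035 0 0 0 0" 0.6
python3 -m handwheel "0 0 0 -6.5 0 0;0 0 0 -6.5 0 0;0 0 0 -6.5 0 0;0 0 0 -6.5 0 0;0 0 0 -6.5 0 0;0 0 0 -6.5 0 0;0 0 0 -6.5 0 0;0 0 0 -1.5 0 0;0 0 0 0 0 0;0 0 0 0 0 0"
python3 - <<'E'
from h import *
go(G,A,.111)
strip(shot("scene","s13"))
strip(shot("top","t13"))
E
```

```text
t: 41.22
tcp_pos: [0.5846, 0.1166, 0.1386]
eef_rot: [[-0.226, 0.974, 0.008], [0.974, 0.226, -0.004], [-0.006, 0.007, -1.0]]
ft_force: [-0.5, 0.5, -0.1]
finger_gap: 0.003
grasp_force: 0.0
t41.2 tcp [0.5846 0.1166 0.1386] shift [-0.0035 -0.0008  0.0006] shift in new frame [-0.0035 -0.0008  0.0006] rot [ 0.39  0.32 -0.26] q [ 26.1  33.8 -54.7  96.1  30.3  65.7 -23.7]
rrrrrrrrrrrrrrrrrrrrrrrrrrrrrrrr.......WWWWWW??WWWWW...............WWWWWW.B.......
rrrrrrrrrrrrrrrrrrrrrrrrrrrr.....WrWWWWWW??WWWr..................?WWWWWWW??.......
rrrrrrrrrrrrrrrrrrrrrrrrrrrrrrr?????WW...??...........??.WWWWWWWWWWWWWWWWWW.......
t: 42.1
tcp_pos: [0.5188, -0.0928, 0.2895]
eef_rot: [[-0.219, 0.976, 0.008], [0.976, 0.219, -0.002], [-0.004, 0.007, -1.0]]
ft_force: [-0.2, -1.6, 1.5]
finger_gap: 0.586
grasp_force: 0.0
t: 42.93
tcp_pos: [0.5172, -0.0817, 0.2892]
eef_rot: [[-0.235, 0.705, 0.669], [0.972, 0.169, 0.163], [0.002, 0.689, -0.725]]
ft_force: [-0.2, -0.5, 0.4]
finger_gap: 0.598
grasp_force: 0.0
t42.9 tcp [ 0.5172 -0.0817  0.2892] shift [-0.0122 -0.0782  0.0645] shift in new frame [-0.0121 -0.0798  0.0625] rot [-1.45 -0.25  0.1 ] q [ 67.1 -14.  -46.3 124.8 -56.3  38.7  69.4]
rrrrrrrrrrrrrrrrrrrrrrrrrrrrrrrrBWWrWWWWWWWWWWWWWWWWWWWWWWWWWWWWWWWWWWWWW.........
rrrrrrrrrrrrrrrrrrrrrrrrrrrrrrrrBWrWWWWWWWWWWWWWWWWWWWWWWWWWWWWWWWWWWWWWW??.......
rrrrrrrrrrrrrrrrrrrrrrrrrrrrrrr???rWWWWWWWWWWWWWWWWWWWWWWWWWWWWWWWWWWWWWWWr.......
..rrrrrrrrrrrrrrrrrrrrrrrrrrrrrrrrrrrWWWWWWWWWWWWWWWWWWWWW........................
..rrrrrrrrrrrrrrrrrrrrrrrrrrrrrrrrrrrWWWWWWWWWWWWWWWWWWWWW?.......................
..rrrrrrrrrrrrrrrrrrrrrrrrrrrrrrrrrrrWWWWWWWWWWWWWWWWWWWWWWWW?.WWWWWWWWWW.??......
```

```bash
python3 -m handwheel "0 0 0 -1.5 0 0;-.002 -.0133 .0104 0 0 0;-.002 -.0133 .0104 0 0 0;-.002 -.0133 .0104 0 0 0;-.002 -.0133 .0104 0 0 0;-.002 -.0133 .0104 0 0 0;-.002 -.0133 .0104 0 0 0;0 0 0 0 0 0;0 0 0 0 0 0"
python3 -c "
from h import *
go(G,A,.111)"
python3 -m handwheel "0 0 .008 0 0 0;0 0 .008 0 0 0;0 0 .008 0 0 0;0 0 .008 0 0 0;0 0 .008 0 0 0;0 0 .008 0 0 0;0 0 .006 0 0 0;0 0 0 0 0 0;0 0 0 0 0 0"
python3 -c "
from h import *
go(G,A,.051)"
```

```text
t: 43.78
tcp_pos: [0.5087, -0.0964, 0.1888]
eef_rot: [[-0.234, 0.687, 0.688], [0.972, 0.162, 0.169], [0.004, 0.709, -0.705]]
ft_force: [-0.1, 0.7, 0.3]
finger_gap: 0.6
grasp_force: 0.0
t43.8 tcp [ 0.5087 -0.0964  0.1888] shift [ 0.0003 -0.0006 -0.0002] shift in new frame [ 0.0003 -0.0006 -0.0002] rot [ 0.14 -0.32 -0.04] q [ 63.2  -2.2 -44.5 132.2 -71.   25.   91.9]
t: 44.53
tcp_pos: [0.5463, -0.0879, 0.1519]
eef_rot: [[-0.233, 0.685, 0.69], [0.972, 0.163, 0.167], [0.002, 0.71, -0.704]]
ft_force: [-0.5, -0.1, -0.8]
finger_gap: 0.598
grasp_force: 0.0
t44.5 tcp [ 0.5463 -0.0879  0.1519] shift [ 0.0007 -0.0018  0.0064] shift in new frame [ 0.0007 -0.0018  0.0064] rot [ 0.25 -0.2   0.03] q [ 67.1  10.2 -54.2 129.4 -72.   13.2  96.7]
```

```bash
python3 -m handwheel ".001 -.002 .006 0 0 0;0 0 0 0 0 0;0 0 0 0 0 0"
python3 -m handwheel "0 0 0 0 0 0;0 0 0 0 0 0;0 0 0 0 0 0;0 0 0 0 0 0;0 0 0 0 0 0;0 0 0 0 0 0;0 0 0 0 0 0;0 0 0 0 0 0;0 0 0 0 0 0;0 0 0 0 0 0" 0 40
python3 -c "
from h import *
go(G,A,.051)"
python3 -m handwheel "0 .007 -.007 0 0 0;0 .014 -.014 0 0 0;0 .02 -.02 0 0 0;0 .02 -.02 0 0 0;0 .02 -.02 0 0 0;0 .02 -.02 0 0 0;0 0 0 0 0 0"
```

```text
t: 44.78
tcp_pos: [0.5481, -0.0865, 0.1456]
eef_rot: [[-0.233, 0.686, 0.689], [0.972, 0.163, 0.167], [0.002, 0.709, -0.705]]
ft_force: [-0.3, 0.5, 0.3]
finger_gap: 0.6
grasp_force: 0.0
t: 45.62
tcp_pos: [0.5491, -0.0863, 0.146]
eef_rot: [[-0.233, 0.685, 0.69], [0.972, 0.163, 0.167], [0.002, 0.71, -0.704]]
ft_force: [5.0, 1.2, 4.8]
finger_gap: 0.088
grasp_force: 40.0
t45.6 tcp [ 0.5491 -0.0863  0.146 ] shift [-0.0002  0.0002  0.0001] shift in new frame [-0.0002  0.0002  0.0001] rot [ 0.25 -0.17  0.05] q [ 68.5  12.2 -56.4 129.3 -72.   11.3  97.7]
t: 46.2
tcp_pos: [0.5491, -0.087, 0.2928]
eef_rot: [[-0.233, 0.683, 0.693], [0.973, 0.166, 0.163], [-0.003, 0.712, -0.703]]
ft_force: [0.2, -0.3, 0.1]
finger_gap: 0.093
grasp_force: 40.0
```

```bash
python3 -m handwheel "0 0 0 0 0 7;0 0 0 0 0 7;0 0 0 0 0 7;0 0 0 0 0 7;0 0 0 0 0 7;0 0 0 0 0 7;0 0 0 0 0 7;0 0 0 0 0 7;0 0 0 0 0 7;0 0 0 0 0 0"
python3 -m handwheel "0 0 0 0 0 7;0 0 0 0 0 7;0 0 0 0 0 7;0 0 0 0 0 7;0 0 0 0 0 7;0 0 0 0 0 7;0 0 0 0 0 7;0 0 0 0 0 7;0 0 0 0 0 7;0 0 0 0 0 0"
python3 -m handwheel "0 0 0 0 0 7;0 0 0 0 0 7;0 0 0 0 0 7;0 0 0 0 0 7;0 0 0 0 0 7;0 0 0 0 0 7;0 0 0 0 0 7;0 0 0 0 0 0"
python3 - <<'E'
from h import *
shot("top","t14"); white("t14"); white("t8")
go(GS(.034,.03,.09),B,.051)
E
```

```text
t: 47.03
tcp_pos: [0.5472, -0.0867, 0.2868]
eef_rot: [[0.51, 0.516, 0.688], [0.582, -0.796, 0.167], [0.634, 0.315, -0.706]]
ft_force: [-0.5, 0.4, -1.1]
finger_gap: 0.086
grasp_force: 40.0
t: 47.87
tcp_pos: [0.5473, -0.0867, 0.2871]
eef_rot: [[0.692, -0.217, 0.688], [-0.441, -0.882, 0.167], [0.571, -0.419, -0.706]]
ft_force: [-0.7, -0.3, -0.1]
finger_gap: 0.088
grasp_force: 40.0
t: 48.53
tcp_pos: [0.5474, -0.0867, 0.2874]
eef_rot: [[0.293, -0.663, 0.689], [-0.954, -0.248, 0.166], [0.06, -0.706, -0.706]]
ft_force: [-0.6, -0.3, -1.3]
finger_gap: 0.089
grasp_force: 40.0
t14 n 1297 cen [ 0.581  -0.2613] ang -9.26 L (320, 206) R (400, 245) bbox [320 198  81  57]
t8 n 1260 cen [ 0.581  -0.2616] ang -9.21 L (320, 207) R (400, 244) bbox [320 198  81  56]
t48.6 tcp [ 0.5475 -0.0869  0.2874] shift [ 0.1322  0.1401 -0.0478] shift in new frame [ 0.1812  0.081  -0.0011] rot [-0.86 16.17 21.36] q [ 91.5 -14.2 -68.2 121.7 -64.3  40.1 -98.5]
```

```bash
python3 -m handwheel "0 0 0 -.2 4.04 5.34;0 0 0 -.2 4.04 5.34;0 0 0 -.2 4.04 5.34;0 0 0 -.2 4.04 5.34;.03 0 0 0 0 0;.03 0 0 0 0 0;.03 .01 0 0 0 0;.03 .01 0 0 0 0;.03 .02 0 0 0 0;.03 .02 0 0 0 0"
python3 -m handwheel "0 .02 0 0 0 0;0 0 0 0 0 0;0 0 0 0 0 0"
python3 - <<'E'
from h import *
go(GS(.034,.01,.02),B,.051)
E
```

```text
t: 49.42
tcp_pos: [0.4785, -0.2598, 0.2439]
eef_rot: [[-0.14, -0.702, 0.699], [-0.99, 0.096, -0.101], [0.004, -0.706, -0.708]]
ft_force: [0.1, 0.1, -0.1]
finger_gap: 0.087
grasp_force: 40.0
t: 49.67
tcp_pos: [0.4648, -0.256, 0.2297]
eef_rot: [[-0.142, -0.702, 0.698], [-0.99, 0.101, -0.1], [-0.0, -0.705, -0.709]]
ft_force: [0.1, -0.1, -0.2]
finger_gap: 0.088
grasp_force: 40.0
t49.7 tcp [ 0.4648 -0.256   0.2297] shift [0.0016 0.0215 0.0666] shift in new frame [0.001  0.0217 0.0665] rot [0.17 0.77 0.74] q [  94.6   -8.1  -57.   128.8  -65.    28.3 -100.8]
```

```bash
python3 -m handwheel "0 0 0 .2 .8 .7;0 .007 .014 0 0 0;0 .007 .014 0 0 0;0 .007 .014 0 0 0;0 0 .014 0 0 0;0 0 .01 0 0 0;0 0 0 0 0 0;0 0 0 0 0 0"
python3 - <<'E'
from h import *
go(GS(.034,0,0),B,.051)
E
```

```text
t: 50.33
tcp_pos: [0.4978, -0.2606, 0.1699]
eef_rot: [[-0.162, -0.696, 0.7], [-0.987, 0.115, -0.114], [-0.001, -0.709, -0.705]]
ft_force: [-0.2, -0.1, -0.6]
finger_gap: 0.086
grasp_force: 40.0
t50.3 tcp [ 0.4978 -0.2606  0.1699] shift [0.0018 0.013  0.0207] shift in new frame [0.0017 0.013  0.0207] rot [-0.17  0.   -0.09] q [ 89.6   8.5 -60.  128.5 -61.2  10.3 -99.4]
```

```bash
python3 -m handwheel ".002 .005 .009 0 0 0;0 .005 .008 0 0 0;0 0 0 0 0 0;0 0 0 0 0 0"
(python3 -m handwheel "0 0 .003 0 0 0;0 0 0 0 0 0;0 0 0 0 0 0"; python3 -m handwheel "0 0 .002 0 0 0;0 0 0 0 0 0;0 0 0 0 0 0"; python3 -m handwheel "0 .002 0 0 0 0;0 0 0 0 0 0;0 0 0 0 0 0") | grep -E "force|tcp"
python3 -c "
from h import *
go(GS(.034,0,0),B,.051)"
```

```text
t: 50.67
tcp_pos: [0.5017, -0.2643, 0.151]
eef_rot: [[-0.164, -0.695, 0.7], [-0.986, 0.116, -0.116], [-0.001, -0.709, -0.705]]
ft_force: [1.1, -0.7, -1.0]
finger_gap: 0.094
grasp_force: 40.0
tcp_pos: [0.5037, -0.265, 0.1485]
ft_force: [1.0, -2.5, 0.9]
grasp_force: 40.0
tcp_pos: [0.5052, -0.2652, 0.1469]
ft_force: [2.9, -1.5, 1.8]
grasp_force: 40.0
tcp_pos: [0.5049, -0.2651, 0.1466]
ft_force: [7.7, -2.2, 6.5]
grasp_force: 40.0
t51.4 tcp [ 0.5049 -0.2651  0.1466] shift [-0.0015  0.002  -0.0012] shift in new frame [-0.0015  0.002  -0.0012] rot [-0.27 -0.12 -0.16] q [ 88.6  14.7 -60.5 128.2 -63.1   4.9 -94.2]
```

```bash
(python3 -m handwheel "0 0 .002 0 0 0;0 0 0 0 0 0;0 0 0 0 0 0";python3 -m handwheel "0 0 .001 0 0 0;0 0 0 0 0 0;0 0 0 0 0 0")|grep -E "tcp|ft"
python3 -m handwheel "0 0 0 0 0 0;0 0 0 0 0 0;0 0 0 0 0 0;0 0 0 0 0 0" 0.4
python3 -m handwheel "0 0 -.01 0 0 0;0 0 -.02 0 0 0;0 0 -.03 0 0 0;0 0 -.03 0 0 0;0 -.02 -.02 0 0 0;0 -.02 -.02 0 0 0;0 0 0 0 0 0"
python3 -c "
from h import *
from rig import observe
go(GS(.034,0,0),B,.051)
"
```

```text
tcp_pos: [0.5062, -0.2653, 0.1454]
ft_force: [-7.6, 2.9, 19.8]
tcp_pos: [0.5068, -0.2654, 0.1448]
ft_force: [-22.2, 7.6, 35.3]
t: 52.25
tcp_pos: [0.505, -0.2646, 0.1422]
eef_rot: [[-0.165, -0.697, 0.698], [-0.986, 0.118, -0.115], [-0.002, -0.708, -0.707]]
ft_force: [-0.8, 0.5, -0.6]
finger_gap: 0.311
grasp_force: 0.0
t: 52.83
tcp_pos: [0.4488, -0.2571, 0.2618]
eef_rot: [[-0.166, -0.695, 0.699], [-0.986, 0.113, -0.121], [0.005, -0.71, -0.704]]
ft_force: [0.7, -1.1, 0.3]
finger_gap: 0.399
grasp_force: 0.0
t52.8 tcp [ 0.4488 -0.2571  0.2618] shift [-0.0035  0.0439  0.1201] shift in new frame [-0.0027  0.0434  0.1202] rot [-0.21 -0.38 -0.01] q [  98.3  -16.4  -55.8  128.7  -67.4   36.5 -102.1]
```

```bash
python3 -m handwheel "0 -.015 -.015 0 0 -7;0 0 0 0 0 -7;0 0 0 0 0 -7;0 0 0 0 0 -7;0 0 0 0 0 -7;0 0 0 0 0 -7;0 0 0 0 0 -7;0 0 0 0 0 -7;0 0 0 0 0 -7;0 0 0 0 0 -7" 0
python3 -m handwheel "0 0 0 0 0 -7;0 0 0 0 0 -7;0 0 0 0 0 -7;0 0 0 0 0 -7;0 0 0 0 0 -7;0 0 0 0 0 -7;0 0 0 0 0 -7;0 0 0 0 0 -7;0 0 0 0 0 -7;0 0 0 0 0 -7"
python3 -m handwheel "0 0 0 6.5 0 0;0 0 0 6.5 0 0;0 0 0 6.5 0 0;0 0 0 6.5 0 0;0 0 0 0 0 0"
python3 - <<'E'
from h import *
shot("top","t15"); white("t15")
go(PV(.0155,.29),V)
E
```

```text
t: 53.67
tcp_pos: [0.4477, -0.2558, 0.2774]
eef_rot: [[0.601, -0.389, 0.698], [-0.443, -0.889, -0.114], [0.665, -0.24, -0.707]]
ft_force: [-0.6, -1.0, -0.5]
finger_gap: 0.008
grasp_force: 0.0
t: 54.5
tcp_pos: [0.4477, -0.2558, 0.2773]
eef_rot: [[0.572, 0.432, 0.697], [0.684, -0.72, -0.114], [0.453, 0.542, -0.707]]
ft_force: [-0.6, -0.8, -0.8]
finger_gap: 0.004
grasp_force: 0.0
t: 54.92
tcp_pos: [0.4485, -0.2577, 0.2776]
eef_rot: [[0.574, 0.692, 0.437], [0.678, -0.702, 0.22], [0.459, 0.17, -0.872]]
ft_force: [-0.2, 0.6, 0.7]
finger_gap: 0.005
grasp_force: 0.0
t15 n 683 cen [ 0.5808 -0.2234] ang -10.15 L (324, 213) R (368, 228) bbox [324 203  45  34]
t55.0 tcp [ 0.4487 -0.2567  0.2775] shift [ 0.3409 -0.1735  0.1305] shift in new frame [ 0.3404  0.2175 -0.0125] rot [ 23.14 -20.1  -55.01] q [ 80.2   2.  -41.6 110.4 -29.9  58.5   9.5]
```

```bash
python3 -m handwheel "0 0 0 2.57 -2.23 -6.11;0 0 0 2.57 -2.23 -6.11;0 0 0 2.57 -2.23 -6.11;0 0 0 2.57 -2.23 -6.11;0 0 0 2.57 -2.23 -6.11;0 0 0 2.57 -2.23 -6.11;0 0 0 2.57 -2.23 -6.11;0 0 0 2.57 -2.23 -6.11;0 0 0 2.57 -2.23 -6.11;0 0 0 0 0 0"
python3 -m handwheel ".0309 .0198 -.001 0 0 0;.0309 .0198 -.001 0 0 0;.0309 .0198 -.001 0 0 0;.0309 .0198 -.001 0 0 0;.0309 .0198 -.001 0 0 0;.0309 .0198 -.001 0 0 0;.0309 .0198 -.001 0 0 0;.0309 .0198 -.001 0 0 0;.0309 .0198 -.001 0 0 0;.0309 .0198 -.001 0 0 0"
python3 -m handwheel ".031 .02 0 0 0 0;0 0 0 0 0 0;0 0 0 0 0 0"
python3 - <<'E'
from h import *
t=shot("top","t16"); white("t16"); go(PV(.0155,.1385),V); strip(t)
h=cv2.cvtColor(t["image"],cv2.COLOR_BGR2HSV); m=((h[...,0]>95)&(h[...,0]<125)&(h[...,1]>100)&(h[...,2]>60)).astype(np.uint8); m[:, :320]=0
nn=(xs+Z)/2**.5; p0=s0+.04*xs+.04*Z+.008*nn
for cn in cv2.findContours(m,0,2)[0]:
  if cv2.contourArea(cn)<100: continue
  print(cv2.contourArea(cn))
  for p in cv2.approxPolyDP(cn,5,True)[:,0]:
    a,v=ray(t,p); P=a+v*((p0-a)@nn)/(v@nn)-s0; print(p,np.round([P@xs,P@ys,P[2]],4))
E
```

```text
t: 55.8
tcp_pos: [0.4487, -0.2528, 0.2779]
eef_rot: [[-0.241, 0.971, -0.001], [0.971, 0.241, -0.004], [-0.004, -0.002, -1.0]]
ft_force: [-0.1, -0.1, 0.6]
finger_gap: 0.005
grasp_force: 0.0
t: 56.63
tcp_pos: [0.5688, 0.0924, 0.2866]
eef_rot: [[-0.228, 0.974, -0.001], [0.974, 0.228, -0.0], [0.0, -0.001, -1.0]]
ft_force: [2.0, -0.6, 1.0]
finger_gap: 0.008
grasp_force: 0.0
t: 56.88
tcp_pos: [0.5804, 0.1287, 0.2864]
eef_rot: [[-0.234, 0.972, -0.002], [0.972, 0.234, 0.001], [0.002, -0.002, -1.0]]
ft_force: [0.4, -1.1, 0.5]
finger_gap: 0.006
grasp_force: 0.0
t16 n 673 cen [ 0.5112 -0.3069] ang -11.47 L (326, 245) R (410, 277) bbox [326 229  85  66]
t56.9 tcp [0.5808 0.1262 0.2864] shift [-0.0017  0.001   0.1479] shift in new frame [-0.0017  0.0007  0.1479] rot [-0.14  0.01  0.02] q [ 26.3  24.7 -56.1  86.7  20.6  79.7 -17.8]
WWWWWWWWWWWWWWWWWWWWWWWWWWWWWWWWWWWrWWWWWWWWWWWWWWWWWWWrrrrrrrrrrrrr??..???.......
.?WWWWWWWWWWWWWWWWWWWWWWWWWWWWWWWWWWWWWWWWWWWWWWWWWWWWWrrrrrrrrrrrrr???.???.......
..rrWWWWWWWWWWWWWWWWWWWWWWWWWWWWWWWWWWWWWWWWWWWWWWWWWWrrrrrrrrrrrrrr?.............
658.5
[408 248] [ 0.0331 -0.0854  0.0582]
[401 266] [-0.0351 -0.0827  0.1264]
[432 285] [-0.0357 -0.1683  0.127 ]
[435 264] [ 0.034  -0.1648  0.0573]
623.0
[371 226] [0.0323 0.0239 0.059 ]
[363 241] [-0.0293  0.0248  0.1206]
[393 260] [-0.0318 -0.0596  0.1231]
[399 243] [ 0.0318 -0.0592  0.0595]
```

```bash
python3 - <<'E'
from h import *
nn=(xs+Z)/2**.5
def comps(f):
    c=load(f"pics/{f}.npz"); h=cv2.cvtColor(c["image"],cv2.COLOR_BGR2HSV); m=((h[...,1]<40)&(h[...,2]>170)).astype(np.uint8)
    k=np.zeros_like(m);k[180:300,305:450]=m[180:300,305:450]
    for cn in cv2.findContours(k,0,1)[0]:
        a=cv2.contourArea(cn)
        if a<25: continue
        p=cn[:,0]; L=p[p[:,0].argmin()];R=p[p[:,0].argmax()];T=p[p[:,1].argmin()];Bo=p[p[:,1].argmax()]
        print(f,a,"L",L,onz(c,L,.0867)[:2].round(4),"R",R,"T",T,"B",Bo,onz(c,Bo,.0)[:2].round(4),"R0",onz(c,R,0)[:2].round(4))
for f in("top0","t8","t16"): comps(f)
c=load("pics/t16.npz")
bl=[onz(c,p,.0457)[:2] for p in((408,248),(371,226),(435,264),(399,243))]; print(np.round(bl,4)); d=bl[1]-bl[0]; print(np.degrees(np.arctan2(d[0],d[1])))
d=bl[3]-bl[2]; print(np.degrees(np.arctan2(d[0],d[1])), np.degrees(np.arctan2(.1609,.987)))
c=load("pics/t8.npz"); print(onz(c,(404,242),.0457),onz(c,(432,259),.0457))
E
```

```text
top0 60.0 L [314 299] [ 0.3609 -0.221 ] R [335 299] T [321 295] B [314 299] [ 0.3701 -0.2243] R0 [ 0.3912 -0.2745]
top0 2966.5 L [320 206] [ 0.5828 -0.148 ] R [434 264] T [327 198] B [394 288] [ 0.4772 -0.4074] R0 [ 0.5785 -0.4861]
t8 717.0 L [322 240] [ 0.5033 -0.185 ] R [406 271] T [333 224] B [394 287] [ 0.4797 -0.4065] R0 [ 0.5317 -0.422 ]
t8 1173.5 L [320 207] [ 0.5803 -0.149 ] R [400 244] T [327 198] B [394 253] [ 0.5648 -0.3761] R0 [ 0.5941 -0.3829]
t16 71.5 L [396 255] [ 0.5396 -0.3688] R [405 248] T [400 246] B [399 260] [ 0.5522 -0.3948] R0 [ 0.5891 -0.3991]
t16 561.5 L [326 245] [ 0.4954 -0.1988] R [410 277] T [337 229] B [399 294] [ 0.4676 -0.425 ] R0 [ 0.5208 -0.4372]
t16 597.5 L [325 211] [ 0.5755 -0.1645] R [368 226] T [332 203] B [360 236] [ 0.5727 -0.2756] R0 [ 0.6069 -0.286 ]
[[ 0.5795 -0.3984]
 [ 0.5967 -0.2893]
 [ 0.5672 -0.4774]
 [ 0.5827 -0.3722]]
8.963905309855445
8.40165952433079 9.258869309593926
[ 0.59030943 -0.3834829   0.0457    ] [ 0.57651326 -0.46599495  0.0457    ]
```

```bash
sed -i 's/^s0=np.array(\[.557,-.3065,0\])/s0=np.array([.548,-.322,0])/' h.py
python3 -m handwheel "0 0 .03 0 0 0;0 0 .03 0 0 0;0 0 .03 0 0 0;0 0 .03 0 0 0;0 0 .0275 0 0 0;0 0 0 0 0 0;0 0 0 0 0 0"
python3 -c "
from h import *
go(PV(-.0905,.1385),V)"
python3 -m handwheel "-.01 0 0 0 0 0;-.01 0 0 0 0 0;-.01 0 0 0 0 0;-.01 0 0 0 0 0;-.01 0 0 0 0 0;-.01 0 0 0 0 0;-.01 0 0 0 0 0;-.01 0 0 0 0 0;-.01 0 0 0 0 0;-.01 0 0 0 0 0"
python3 - <<'E'
from h import *
go(PV(-.0905,.1385),V); strip(shot("scene","s17"))
E
```

```text
t: 57.52
tcp_pos: [0.5818, 0.1227, 0.1392]
eef_rot: [[-0.226, 0.974, -0.001], [0.974, 0.226, -0.002], [-0.002, -0.001, -1.0]]
ft_force: [0.9, 1.2, 0.2]
finger_gap: 0.004
grasp_force: 0.7
t57.5 tcp [0.5818 0.1227 0.1392] shift [-0.1041  0.001   0.0009] shift in new frame [-0.1041  0.0006  0.0007] rot [-0.06  0.09 -0.26] q [ 23.6  32.5 -51.7  96.   27.7  65.3 -22.6]
t: 58.35
tcp_pos: [0.6047, 0.0263, 0.1397]
eef_rot: [[-0.23, 0.973, -0.002], [0.973, 0.23, -0.003], [-0.002, -0.002, -1.0]]
ft_force: [-0.5, 1.0, 0.6]
finger_gap: 0.005
grasp_force: 0.6
t58.4 tcp [0.6047 0.0263 0.1397] shift [-0.005   0.0005  0.0012] shift in new frame [-0.005   0.0005  0.0012] rot [-0.13  0.14 -0.02] q [ 31.6  33.3 -50.5  94.3  27.8  65.9 -12.7]
rrrrrrrrrrrrrrrrrrrrrrrrrrrrrrrrrrrrrrrrrrrrrrrr?B.........rWWWWWWW???WWW.........
rrrrrrrrrrrrrrrrrrrrrrrrrrrrrrrrrrrrrrrrrrrrrr....r?WWWWWWWWWW???WWWW?.??.........
rrrrrrrrrrrrrrrrrrrrrrrrrrrrrrrrrrrrrrrrrrrrrrrr?BBrrW??WWW?..?.?...?..?.?.??.....
```

```bash
python3 -m handwheel "-.005 0 0 0 0 0;0 0 0 0 0 0;0 0 -.03 0 0 0;0 0 -.04 0 0 0;0 0 -.04 0 0 0;0 0 -.04 0 0 0;-.03 -.025 0 0 0 0;-.031 -.025 0 0 0 0;-.031 -.025 0 0 0 0;0 -.035 0 0 0 0" 0.6
python3 -m handwheel "0 0 0 -6.5 0 0;0 0 0 -6.5 0 0;0 0 0 -6.5 0 0;0 0 0 -6.5 0 0;0 0 0 -6.5 0 0;0 0 0 -6.5 0 0;0 0 0 -6.5 0 0;0 0 0 -1.5 0 0;0 0 0 0 0 0;0 0 0 0 0 0"
python3 - <<'E'
from h import *
go(G,A,.111)
strip(shot("scene","s18"))
E
```

```text
t: 59.23
tcp_pos: [0.5202, -0.0983, 0.2897]
eef_rot: [[-0.224, 0.975, -0.001], [0.975, 0.224, -0.003], [-0.003, -0.002, -1.0]]
ft_force: [-0.5, -1.2, 1.1]
finger_gap: 0.583
grasp_force: 0.0
t: 60.07
tcp_pos: [0.5201, -0.0893, 0.2893]
eef_rot: [[-0.237, 0.699, 0.675], [0.972, 0.169, 0.166], [0.002, 0.695, -0.719]]
ft_force: [-0.0, 0.6, 0.1]
finger_gap: 0.603
grasp_force: 0.0
t60.1 tcp [ 0.5201 -0.0893  0.2893] shift [-0.0041 -0.0796  0.0633] shift in new frame [-0.004  -0.0807  0.0619] rot [-1.   -0.35  0.18] q [ 64.4 -12.5 -43.4 124.5 -55.6  37.9  69.9]
rrrrrrrrrrrrrrrrrrrrrrrrrrrrrrrrrrrrrrrrrrrrrrrrr?B??WWWWWWWWWWWWWWWWWWWWB........
rrrrrrrrrrrrrrrrrrrrrrrrrrrrrrrrrrrrrrrrrrrrrrrrrrBBWrWWWWWWWWWWWWWWWWWWW??.......
rrrrrrrrrrrrrrrrrrrrrrrrrrrrrrrrrrrrrrrrrrrrrrrrr??WWrWWWWWWWWWWWWWWWWWWWWW.......
```

```bash
python3 -m handwheel "0 0 0 -1 0 0;-.001 -.0134 .0103 0 0 0;-.001 -.0134 .0103 0 0 0;-.001 -.0134 .0103 0 0 0;-.001 -.0134 .0103 0 0 0;0 -.0134 .0103 0 0 0;0 -.0134 .0103 0 0 0;0 0 0 0 0 0;0 0 0 0 0 0"
python3 -c "
from h import *
go(G,A,.111)"
python3 -m handwheel "0 0 .008 0 0 0;0 0 .008 0 0 0;0 0 .008 0 0 0;0 0 .008 0 0 0;0 0 .008 0 0 0;0 0 .008 0 0 0;0 0 .006 0 0 0;0 0 0 0 0 0;0 0 0 0 0 0"
python3 -c "
from h import *
go(G,A,.051)"
```

```text
t: 60.87
tcp_pos: [0.5089, -0.0961, 0.189]
eef_rot: [[-0.237, 0.687, 0.687], [0.972, 0.164, 0.171], [0.004, 0.708, -0.706]]
ft_force: [0.0, 0.9, 1.4]
finger_gap: 0.597
grasp_force: 0.0
t60.9 tcp [ 0.5089 -0.0961  0.189 ] shift [ 0.     -0.001  -0.0002] shift in new frame [ 0.     -0.001  -0.0002] rot [ 0.08 -0.45  0.09] q [ 60.7  -2.2 -42.2 132.2 -70.6  25.   91.6]
t: 61.62
tcp_pos: [0.5465, -0.0877, 0.152]
eef_rot: [[-0.236, 0.685, 0.689], [0.972, 0.165, 0.169], [0.002, 0.71, -0.705]]
ft_force: [-0.4, 0.3, 0.0]
finger_gap: 0.6
grasp_force: 0.0
t61.6 tcp [ 0.5465 -0.0877  0.152 ] shift [ 0.0005 -0.0021  0.0063] shift in new frame [ 0.0005 -0.0021  0.0063] rot [ 0.2  -0.33  0.13] q [ 66.2  10.1 -53.3 129.3 -71.9  13.5  96.7]
```

```bash
python3 -m handwheel ".001 -.002 .006 0 0 0;0 0 0 0 0 0;0 0 0 0 0 0"
python3 -m handwheel "0 0 0 0 0 0;0 0 0 0 0 0;0 0 0 0 0 0;0 0 0 0 0 0;0 0 0 0 0 0;0 0 0 0 0 0;0 0 0 0 0 0;0 0 0 0 0 0;0 0 0 0 0 0;0 0 0 0 0 0" 0 40
python3 -m handwheel "0 .007 -.007 0 0 0;0 .014 -.014 0 0 0;0 .02 -.02 0 0 0;0 .02 -.02 0 0 0;0 .02 -.02 0 0 0;0 .02 -.02 0 0 0;0 0 0 0 0 0"
```

```text
t: 61.87
tcp_pos: [0.5483, -0.0861, 0.1457]
eef_rot: [[-0.236, 0.686, 0.688], [0.972, 0.165, 0.169], [0.003, 0.709, -0.705]]
ft_force: [-0.3, -0.8, -0.5]
finger_gap: 0.6
grasp_force: 0.0
t: 62.7
tcp_pos: [0.5491, -0.0858, 0.146]
eef_rot: [[-0.236, 0.685, 0.689], [0.972, 0.165, 0.169], [0.002, 0.709, -0.705]]
ft_force: [4.0, 2.3, 5.4]
finger_gap: 0.088
grasp_force: 39.7
t: 63.28
tcp_pos: [0.5493, -0.0868, 0.2929]
eef_rot: [[-0.235, 0.683, 0.691], [0.972, 0.168, 0.165], [-0.003, 0.711, -0.703]]
ft_force: [1.0, -0.6, -0.0]
finger_gap: 0.091
grasp_force: 39.8
```

```bash
python3 -m handwheel "0 0 0 0 0 7;0 0 0 0 0 7;0 0 0 0 0 7;0 0 0 0 0 7;0 0 0 0 0 7;0 0 0 0 0 7;0 0 0 0 0 7;0 0 0 0 0 7;0 0 0 0 0 7;0 0 0 0 0 0"
python3 -m handwheel "0 0 0 0 0 7;0 0 0 0 0 7;0 0 0 0 0 7;0 0 0 0 0 7;0 0 0 0 0 7;0 0 0 0 0 7;0 0 0 0 0 7;0 0 0 0 0 7;0 0 0 0 0 7;0 0 0 0 0 0"
python3 -m handwheel "0 0 0 0 0 7;0 0 0 0 0 7;0 0 0 0 0 7;0 0 0 0 0 7;0 0 0 0 0 7;0 0 0 0 0 7;0 0 0 0 0 7;0 0 0 0 0 0"
cat >> h.py <<'E'
def chk(f):
    t=shot("top",f); h=cv2.cvtColor(t["image"],cv2.COLOR_BGR2HSV); m=((h[...,0]>95)&(h[...,0]<125)&(h[...,1]>100)&(h[...,2]>60)).astype(np.uint8); m[:, :315]=0
    nn=(xs+Z)/2**.5; p0=s0+.04*xs+.04*Z+.008*nn
    for cn in cv2.findContours(m,0,2)[0]:
        if cv2.contourArea(cn)<100: continue
        print(cv2.contourArea(cn))
        for p in cv2.approxPolyDP(cn,5,True)[:,0]:
            a,v=ray(t,p); P=a+v*((p0-a)@nn)/(v@nn)-s0; print(p,np.round([P@xs,P@ys,P[2]],4))
    m=((h[...,1]<40)&(h[...,2]>170)).astype(np.uint8); k=np.zeros_like(m);k[180:300,305:450]=m[180:300,305:450]
    for cn in cv2.findContours(k,0,1)[0]:
        if cv2.contourArea(cn)>60: p=cn[:,0]; print("white",cv2.contourArea(cn),"L",p[p[:,0].argmin()],"T",p[p[:,1].argmin()],"B",p[p[:,1].argmax()])
E
python3 - <<'E'
from h import *
chk("t19"); go(GS(.139,.03,.09),B,.051)
E
```

```text
t: 64.12
tcp_pos: [0.5474, -0.0865, 0.2868]
eef_rot: [[0.509, 0.519, 0.687], [0.583, -0.795, 0.169], [0.634, 0.315, -0.707]]
ft_force: [0.0, -0.4, -1.9]
finger_gap: 0.088
grasp_force: 39.8
t: 64.95
tcp_pos: [0.5475, -0.0865, 0.2872]
eef_rot: [[0.694, -0.215, 0.687], [-0.44, -0.882, 0.168], [0.57, -0.419, -0.707]]
ft_force: [-0.3, -0.6, -2.0]
finger_gap: 0.087
grasp_force: 39.8
t: 65.62
tcp_pos: [0.5477, -0.0864, 0.2875]
eef_rot: [[0.295, -0.663, 0.688], [-0.954, -0.25, 0.168], [0.06, -0.705, -0.706]]
ft_force: [-0.6, -0.6, -1.2]
finger_gap: 0.083
grasp_force: 39.8
653.0
[408 248] [ 0.0423 -0.0699  0.049 ]
[401 266] [-0.0264 -0.0672  0.1177]
[432 285] [-0.027  -0.1534  0.1183]
[436 266] [ 0.0386 -0.1536  0.0527]
615.0
[372 226] [0.0435 0.038  0.0478]
[364 242] [-0.0218  0.0379  0.1131]
[392 260] [-0.0248 -0.0416  0.1161]
[399 243] [ 0.041  -0.0435  0.0504]
white 78.0 L [396 255] T [400 245] B [398 260]
white 597.0 L [326 245] T [337 229] B [398 294]
white 629.0 L [324 213] T [331 203] B [360 236]
t65.7 tcp [ 0.5477 -0.0866  0.2875] shift [ 0.0506  0.1129 -0.0279] shift in new frame [ 0.0933  0.0857 -0.0057] rot [-0.81 16.29 21.46] q [ 90.3 -13.5 -67.5 121.6 -63.4  39.6 -99. ]
```

```bash
sed -i 's/^s0=.*/s0=np.array([.546,-.322,0]);xs=np.array([.98389,-.17880,0]);ys=np.array([.17880,.98389,0])/' h.py
python3 -m handwheel "0 0 0 -.2 4.1 5.5;0 0 0 -.2 4.1 5.5;0 0 0 -.2 4.1 5.5;0 0 0 -.2 4.1 5.5;0 0 0 0 0 0"
python3 - <<'E'
from h import *
go(GS(.139,.02,.06),B,.051)
E
```

```text
t: 66.08
tcp_pos: [0.5481, -0.0848, 0.2876]
eef_rot: [[-0.151, -0.701, 0.697], [-0.988, 0.109, -0.105], [-0.002, -0.705, -0.709]]
ft_force: [0.4, 0.5, -1.5]
finger_gap: 0.087
grasp_force: 39.8
t66.1 tcp [ 0.5481 -0.0848  0.2876] shift [0.0935 0.0959 0.0243] shift in new frame [0.0947 0.0943 0.0259] rot [0.19 1.21 1.06] q [  89.   -28.2  -69.8  124.1  -62.    31.2 -132.9]
```

```bash
python3 -m handwheel "0 0 0 .2 1.2 1;.019 .01 .003 0 0 0;.019 .014 .003 0 0 0;.019 .018 .004 0 0 0;.019 .018 .004 0 0 0;.018 .018 .004 0 0 0;0 .016 .004 0 0 0;0 0 0 0 0 0;0 0 0 0 0 0"
python3 - <<'E'
from h import *
go(GS(.139,.01,.02),B,.051)
E
```

```text
t: 66.83
tcp_pos: [0.4809, -0.1686, 0.2044]
eef_rot: [[-0.173, -0.697, 0.696], [-0.985, 0.125, -0.12], [-0.004, -0.706, -0.708]]
ft_force: [0.9, 0.1, -0.8]
finger_gap: 0.087
grasp_force: 39.8
t66.8 tcp [ 0.4809 -0.1686  0.2044] shift [0.0005 0.0092 0.0432] shift in new frame [0.0003 0.0093 0.0432] rot [0.09 0.38 0.08] q [  78.9  -12.2  -56.   134.8  -69.9   17.9 -108.9]
```

```bash
python3 -m handwheel "0 0 0 0 .4 0;0 .003 .01 0 0 0;0 .003 .01 0 0 0;0 .003 .01 0 0 0;0 0 .01 0 0 0;0 .003 .006 0 0 0;0 0 0 0 0 0;0 0 0 0 0 0"
python3 - <<'E'
from h import *
go(GS(.139,0,0),B,.051); chk("t20")
E
```

```text
t: 67.5
tcp_pos: [0.5062, -0.1743, 0.1662]
eef_rot: [[-0.184, -0.696, 0.694], [-0.983, 0.129, -0.131], [0.001, -0.706, -0.708]]
ft_force: [-0.7, 0.2, -0.2]
finger_gap: 0.089
grasp_force: 39.8
t67.5 tcp [ 0.5062 -0.1743  0.1662] shift [-0.0009  0.0106  0.018 ] shift in new frame [-0.0008  0.0106  0.018 ] rot [ 0.07 -0.26 -0.17] q [  78.3    1.   -60.5  133.5  -72.6    4.6 -101.7]
654.0
[408 248] [ 0.047  -0.0693  0.0443]
[401 266] [-0.0221 -0.0679  0.1134]
[432 285] [-0.0205 -0.1548  0.1118]
[436 266] [ 0.0455 -0.1538  0.0458]
633.5
[371 226] [0.0433 0.0413 0.048 ]
[363 242] [-0.0218  0.0399  0.1132]
[393 260] [-0.0193 -0.0444  0.1106]
[399 243] [ 0.0449 -0.0428  0.0464]
294.5
[351 214] [0.0417 0.1015 0.0496]
[341 226] [-0.0155  0.1059  0.1068]
[354 238] [-0.0267  0.0636  0.118 ]
[363 222] [0.04   0.0643 0.0513]
white 83.5 L [395 258] T [400 245] B [398 260]
white 352.0 L [354 241] T [356 239] B [398 294]
white 86.0 L [330 247] T [338 235] B [332 252]
```

```bash
python3 -m handwheel "0 .003 .004 0 0 0;0 .003 .004 0 0 0;0 .002 .004 0 0 0;0 0 .003 0 0 0;0 0 0 0 0 0;0 0 0 0 0 0"
python3 - <<'E'
from h import *
go(GS(.139,0,0),B,.051)
E
```

```text
t: 68.05
tcp_pos: [0.5095, -0.176, 0.158]
eef_rot: [[-0.18, -0.704, 0.687], [-0.984, 0.13, -0.125], [-0.001, -0.698, -0.716]]
ft_force: [0.5, 0.8, -1.5]
finger_gap: 0.089
grasp_force: 39.8
t68.0 tcp [ 0.5095 -0.176   0.158 ] shift [-0.0019  0.0072  0.0097] shift in new frame [-0.0019  0.0073  0.0096] rot [ 0.71  0.01 -0.1 ] q [  63.9    2.2  -46.7  133.3  -72.6    3.8 -101.5]
```

```bash
python3 -m handwheel "0 .002 .003 0 0 0;0 .002 .003 0 0 0;0 .002 .003 0 0 0;0 .002 .003 0 0 0;0 0 0 0 0 0;0 0 0 0 0 0"
python3 - <<'E'
from h import *
go(GS(.139,0,0),B,.051)
E
```

```text
t: 68.55
tcp_pos: [0.5119, -0.1793, 0.1522]
eef_rot: [[-0.179, -0.71, 0.681], [-0.984, 0.132, -0.121], [-0.004, -0.691, -0.723]]
ft_force: [5.6, -1.7, 1.2]
finger_gap: 0.09
grasp_force: 40.2
t68.5 tcp [ 0.5119 -0.1793  0.1522] shift [-0.0047  0.0052  0.0035] shift in new frame [-0.0047  0.0053  0.0034] rot [ 1.26  0.16 -0.18] q [  55.7    3.   -38.5  133.1  -72.6    3.7 -101.3]
```

```bash
python3 -m handwheel "-.002 0 .002 0 0 0;-.002 0 .002 0 0 0;0 0 0 0 0 0;0 0 0 0 0 0"
python3 - <<'E'
from h import *
go(GS(.139,0,0),B,.051)
E
```

```text
t: 68.88
tcp_pos: [0.5149, -0.176, 0.1507]
eef_rot: [[-0.178, -0.713, 0.678], [-0.984, 0.133, -0.119], [-0.005, -0.688, -0.725]]
ft_force: [3.2, -1.8, 1.7]
finger_gap: 0.091
grasp_force: 40.1
t68.9 tcp [ 0.5149 -0.176   0.1507] shift [-0.0009  0.0058  0.0009] shift in new frame [-0.0009  0.0058  0.0007] rot [ 1.49  0.26 -0.17] q [  45.2    2.7  -28.8  133.2  -72.6    3.7 -102.2]
```

```bash
python3 -m handwheel "0 0 .003 0 0 0;0 0 0 0 0 0;0 0 0 0 0 0"
python3 -m handwheel "0 0 0 0 0 0;0 0 0 0 0 0;0 0 0 0 0 0;0 0 0 0 0 0" 0.4
python3 -m handwheel "0 0 -.01 0 0 0;0 0 -.02 0 0 0;0 0 -.03 0 0 0;0 0 -.03 0 0 0;0 0 0 0 0 0"
python3 -c "
from h import *
go(GS(.139,0,0),B,.051)"
```

```text
t: 69.13
tcp_pos: [0.5166, -0.1767, 0.1492]
eef_rot: [[-0.178, -0.715, 0.677], [-0.984, 0.134, -0.117], [-0.007, -0.687, -0.727]]
ft_force: [5.6, -1.0, 1.0]
finger_gap: 0.087
grasp_force: 40.2
t: 69.47
tcp_pos: [0.5158, -0.1764, 0.1482]
eef_rot: [[-0.178, -0.716, 0.675], [-0.984, 0.134, -0.117], [-0.007, -0.685, -0.728]]
ft_force: [0.5, -0.2, 0.3]
finger_gap: 0.31
grasp_force: 0.0
t: 69.88
tcp_pos: [0.4555, -0.1663, 0.2168]
eef_rot: [[-0.178, -0.712, 0.679], [-0.984, 0.131, -0.12], [-0.004, -0.69, -0.724]]
ft_force: [0.9, -1.0, 0.3]
finger_gap: 0.4
grasp_force: 0.0
t69.9 tcp [ 0.4555 -0.1663  0.2168] shift [-0.0016  0.0079  0.0902] shift in new frame [-0.002   0.0101  0.09  ] rot [ 1.4   0.19 -0.09] q [  42.1  -14.4  -21.8  137.5  -43.6   16.6 -133.6]
```

```bash
python3 -m handwheel "0 -.025 -.025 0 0 0;0 -.025 -.025 0 0 0;0 -.02 -.02 0 0 0;-.03 -.02 0 0 0 0;-.03 -.02 0 0 0 0;-.03 -.02 0 0 0 0;-.03 -.02 0 0 0 0;-.03 0 0 0 0 0;-.03 0 0 0 0 0;0 0 0 0 0 0"
python3 - <<'E'
from h import *
chk("t21"); t=load("pics/t21.npz"); s=shot("scene","s21")
a=cv2.resize(t["image"][150:300,290:450],None,fx=2.5,fy=2.5,interpolation=cv2.INTER_CUBIC);b=cv2.resize(s["image"][100:250,215:375],None,fx=2.5,fy=2.5,interpolation=cv2.INTER_CUBIC)
cv2.imwrite("pics/fin.png",np.hstack([a,b]))
E
```

```text
t: 70.72
tcp_pos: [0.5472, -0.0439, 0.3495]
eef_rot: [[-0.131, -0.709, 0.693], [-0.991, 0.113, -0.072], [-0.027, -0.696, -0.718]]
ft_force: [0.0, 0.3, 0.3]
finger_gap: 0.401
grasp_force: 0.0
657.0
[408 248] [ 0.047  -0.0693  0.0443]
[401 266] [-0.0221 -0.0679  0.1134]
[432 285] [-0.0205 -0.1548  0.1118]
[436 266] [ 0.0455 -0.1538  0.0458]
628.5
[371 226] [0.0433 0.0413 0.048 ]
[363 242] [-0.0218  0.0399  0.1132]
[393 260] [-0.0193 -0.0444  0.1106]
[399 243] [ 0.0449 -0.0428  0.0464]
609.0
[337 204] [0.046  0.1464 0.0453]
[326 218] [-0.0197  0.1473  0.111 ]
[356 236] [-0.0172  0.0619  0.1085]
[363 220] [0.0466 0.0669 0.0447]
white 79.0 L [396 255] T [400 245] B [398 260]
white 532.5 L [326 245] T [336 230] B [398 294]
white 62.0 L [359 233] T [365 223] B [360 236]
```

View pics/fin.png

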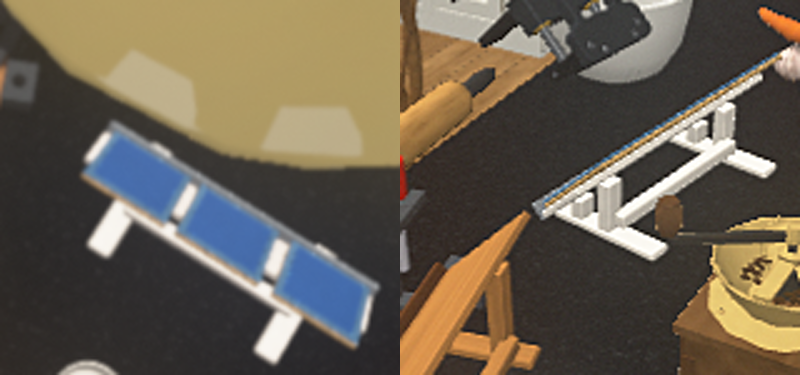

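```bash
python3 - <<'E'
from h import *
for f in("s2","s10","s21"):
    c=load(f"pics/{f}.npz"); h=cv2.cvtColor(c["image"],cv2.COLOR_BGR2HSV); m=((h[...,0]<6)|(h[...,0]>174))&(h[...,1]>170)&(h[...,2]>80); k=np.zeros_like(m); k[140:220,170:260]=m[140:220,170:260]
    v,u=np.where(k); print(f,u.mean(),v.mean(),len(u))
from rig import finish_job; print(finish_job())
E
```

```text
s2 211.27272727272728 170.37967914438502 187
s10 211.2962962962963 170.44973544973544 189
s21 211.27894736842106 170.49473684210525 190
the job is handed in; nothing more can be done
None
```

I handed the job in at about 71 s: the stop pin hangs in the parking notch, and all three boards lie blue face out, side by side on the serving rest; the judged result was not shown.

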